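Clear the tawa, shake on the candlenuts and light its ring

TASK

Clear whatever corn rounds are left on the tawa into the blue basin, then shake the candlenuts out of the scoop evenly over the tawa, every nut lying on its floor with at least half a nut's width of space to the next one, and no quarter of the tawa left bare. Lay the empty scoop back down flat on the counter, and once the nuts are spread press home the starter of the ring the tawa stands on. Leave the other starter alone, and do not disturb the pot, the jar or the scraper.

Things in the scene. Friction and masses are not known exactly. Their poses are not given: they have to be found in the camera images.
- start_left_top (a point): top centre of the starter of the left (+y) gas ring: a 28 mm black push button, 10 mm proud of a 44 mm collar, 58 mm above the counter, pressed straight down. Each ring is a fixed steel box 250 x 250 mm, 55 high, pan support at 75 mm; the starter sits on a ledge 36 mm high on its -x (robot) side, 165 mm from the ring's centre. Tawa or pot stands centred on the ring.
- start_left (a joint): travel of the left ring's starter: 0 m out, 0.006 m fully down; sprung, full travel takes 5 N and it springs back
- start_right_top (a point): the same point of the starter of the right (-y) gas ring
- start_right (a joint): travel of the right ring's starter, as start_left
- tawa: blackened steel tawa (flat griddle pan), immovable on one of the two rings. Origin: centre of its underside, z up. Flat floor 5 mm above the origin, 108 mm in radius; flared rim of 118 mm inner, 122 mm outer radius, top 17 mm above the origin. Two small loop ears, 146 mm from the centre, point along its own +y and -y: its x and y axes cut it into quarters.
- pot: aluminium cooking pot with its lid on, standing fixed on the other ring: 168 mm across, 205 mm across its two side handles, 130 mm high to the top of its black knob; origin at the centre of its underside. A bystander.
- basin: blue enamel basin, fixed; origin at the centre of its underside. Rim 194 mm across and 65 mm high, inner floor 5 mm above the origin and 63 mm in radius, sides flaring to 79 mm inner radius at 30 mm height and 86 mm at 60 mm.
- scoop: loose steel scoop (160 g) lying level on the counter, the nuts in it. Origin on its underside at the foot of the back wall; +x runs along the trough to the open lip. Trough 125 mm long, 68 wide (62 inside), floor 3 thick, walls 34 high (20 over the last 40), none at the lip. Handle: straight wooden bar 18 mm wide (y), 22 high, from x = -12 to -112 mm, its middle at z = 34 mm.
- scoop_lip (a point): middle of the lip's edge on the trough floor: 125 mm along x and 3 mm above the scoop's origin
- jar: glass jar with steel lid, 80 mm across, 130 mm high, loose; origin at the centre of its underside. A bystander.
- scraper: griddle scraper lying flat, a steel blade 80 mm wide on a wooden handle, 225 mm long and 18 mm high, loose; origin on its underside between blade and handle. A bystander.
- nut1: candlenut in its shell, a flattened ball with bevelled ends, 24 mm across and 18 mm thick, 11 g, loose; origin at its middle, z through its thickness. Six to eight are present, lying in the scoop at the start; on the steel scoop they begin to slide at a slope of 0.3 to 0.45 rad. None if absent.
- nut2: candlenut in its shell, a flattened ball with bevelled ends, 24 mm across and 18 mm thick, 11 g, loose; origin at its middle, z through its thickness. Six to eight are present, lying in the scoop at the start; on the steel scoop they begin to slide at a slope of 0.3 to 0.45 rad. None if absent.
- nut3: candlenut in its shell, a flattened ball with bevelled ends, 24 mm across and 18 mm thick, 11 g, loose; origin at its middle, z through its thickness. Six to eight are present, lying in the scoop at the start; on the steel scoop they begin to slide at a slope of 0.3 to 0.45 rad. None if absent.
- nut4: candlenut in its shell, a flattened ball with bevelled ends, 24 mm across and 18 mm thick, 11 g, loose; origin at its middle, z through its thickness. Six to eight are present, lying in the scoop at the start; on the steel scoop they begin to slide at a slope of 0.3 to 0.45 rad. None if absent.
- nut5: candlenut in its shell, a flattened ball with bevelled ends, 24 mm across and 18 mm thick, 11 g, loose; origin at its middle, z through its thickness. Six to eight are present, lying in the scoop at the start; on the steel scoop they begin to slide at a slope of 0.3 to 0.45 rad. None if absent.
- nut6: candlenut in its shell, a flattened ball with bevelled ends, 24 mm across and 18 mm thick, 11 g, loose; origin at its middle, z through its thickness. Six to eight are present, lying in the scoop at the start; on the steel scoop they begin to slide at a slope of 0.3 to 0.45 rad. None if absent.
- nut7: candlenut in its shell, a flattened ball with bevelled ends, 24 mm across and 18 mm thick, 11 g, loose; origin at its middle, z through its thickness. Six to eight are present, lying in the scoop at the start; on the steel scoop they begin to slide at a slope of 0.3 to 0.45 rad. None if absent.
- nut8: candlenut in its shell, a flattened ball with bevelled ends, 24 mm across and 18 mm thick, 11 g, loose; origin at its middle, z through its thickness. Six to eight are present, lying in the scoop at the start; on the steel scoop they begin to slide at a slope of 0.3 to 0.45 rad. None if absent.
- corn1: cooked round of corn on the cob left over on the tawa, a short cylinder 43 mm in diameter and 28 mm high standing on its cut face, 45 g, loose; origin at its middle, z along its axis. Two to four are present. None if absent.
- corn2: cooked round of corn on the cob left over on the tawa, a short cylinder 43 mm in diameter and 28 mm high standing on its cut face, 45 g, loose; origin at its middle, z along its axis. Two to four are present. None if absent.
- corn3: cooked round of corn on the cob left over on the tawa, a short cylinder 43 mm in diameter and 28 mm high standing on its cut face, 45 g, loose; origin at its middle, z along its axis. Two to four are present. None if absent.
- corn4: cooked round of corn on the cob left over on the tawa, a short cylinder 43 mm in diameter and 28 mm high standing on its cut face, 45 g, loose; origin at its middle, z along its axis. Two to four are present. None if absent.
There are look-alikes about, which are no part of the job. What is shaped like the corn3 but black or pink is not meant.

How it is judged (in metres and radians):
On the way, in this order (a step that is already met when the one before it is completed fails the run):
1. every corn round that was left on the tawa lies in the basin (horizontal distance between each of corn1, corn2, corn3, corn4 and basin below 0.085 m and z of each of corn1, corn2, corn3, corn4 in the frame of basin below 0.066 m), for 0.2 s.
2. the scoop is tipped by more than 0.25 rad with its lip over the tawa (angle between scoop's own z axis and vertical above 0.25 rad and horizontal distance between scoop_lip and tawa below 0.122 m and z of scoop_lip in the frame of tawa above 0.005 m), for 0.1 s.
3. all the nuts lie on the tawa's floor, their middles more than 30 mm apart, at least one in each quarter of it (horizontal distance between each of nut1, nut2, nut3, nut4, nut5, nut6, nut7, nut8 and tawa below 0.118 m and z of nut1 in the frame of tawa between 0.008 and 0.025 m and z of nut2 in the frame of tawa between 0.008 and 0.025 m and z of nut3 in the frame of tawa between 0.008 and 0.025 m and z of nut4 in the frame of tawa between 0.008 and 0.025 m and z of nut5 in the frame of tawa between 0.008 and 0.025 m and z of nut6 in the frame of tawa between 0.008 and 0.025 m and z of nut7 in the frame of tawa between 0.008 and 0.025 m and z of nut8 in the frame of tawa between 0.008 and 0.025 m and ((x of nut1 in the frame of tawa above 0 m and y of nut1 in the frame of tawa above 0 m) or (x of nut2 in the frame of tawa above 0 m and y of nut2 in the frame of tawa above 0 m) or (x of nut3 in the frame of tawa above 0 m and y of nut3 in the frame of tawa above 0 m) or (x of nut4 in the frame of tawa above 0 m and y of nut4 in the frame of tawa above 0 m) or (x of nut5 in the frame of tawa above 0 m and y of nut5 in the frame of tawa above 0 m) or (x of nut6 in the frame of tawa above 0 m and y of nut6 in the frame of tawa above 0 m) or (x of nut7 in the frame of tawa above 0 m and y of nut7 in the frame of tawa above 0 m) or (x of nut8 in the frame of tawa above 0 m and y of nut8 in the frame of tawa above 0 m)) and ((x of nut1 in the frame of tawa above 0 m and y of nut1 in the frame of tawa below 0 m) or (x of nut2 in the frame of tawa above 0 m and y of nut2 in the frame of tawa below 0 m) or (x of nut3 in the frame of tawa above 0 m and y of nut3 in the frame of tawa below 0 m) or (x of nut4 in the frame of tawa above 0 m and y of nut4 in the frame of tawa below 0 m) or (x of nut5 in the frame of tawa above 0 m and y of nut5 in the frame of tawa below 0 m) or (x of nut6 in the frame of tawa above 0 m and y of nut6 in the frame of tawa below 0 m) or (x of nut7 in the frame of tawa above 0 m and y of nut7 in the frame of tawa below 0 m) or (x of nut8 in the frame of tawa above 0 m and y of nut8 in the frame of tawa below 0 m)) and ((x of nut1 in the frame of tawa below 0 m and y of nut1 in the frame of tawa above 0 m) or (x of nut2 in the frame of tawa below 0 m and y of nut2 in the frame of tawa above 0 m) or (x of nut3 in the frame of tawa below 0 m and y of nut3 in the frame of tawa above 0 m) or (x of nut4 in the frame of tawa below 0 m and y of nut4 in the frame of tawa above 0 m) or (x of nut5 in the frame of tawa below 0 m and y of nut5 in the frame of tawa above 0 m) or (x of nut6 in the frame of tawa below 0 m and y of nut6 in the frame of tawa above 0 m) or (x of nut7 in the frame of tawa below 0 m and y of nut7 in the frame of tawa above 0 m) or (x of nut8 in the frame of tawa below 0 m and y of nut8 in the frame of tawa above 0 m)) and ((x of nut1 in the frame of tawa below 0 m and y of nut1 in the frame of tawa below 0 m) or (x of nut2 in the frame of tawa below 0 m and y of nut2 in the frame of tawa below 0 m) or (x of nut3 in the frame of tawa below 0 m and y of nut3 in the frame of tawa below 0 m) or (x of nut4 in the frame of tawa below 0 m and y of nut4 in the frame of tawa below 0 m) or (x of nut5 in the frame of tawa below 0 m and y of nut5 in the frame of tawa below 0 m) or (x of nut6 in the frame of tawa below 0 m and y of nut6 in the frame of tawa below 0 m) or (x of nut7 in the frame of tawa below 0 m and y of nut7 in the frame of tawa below 0 m) or (x of nut8 in the frame of tawa below 0 m and y of nut8 in the frame of tawa below 0 m)) and horizontal distance between nut1 and nut2 above 0.03 m and horizontal distance between each of nut1, nut2 and nut3 above 0.03 m and horizontal distance between each of nut1, nut2, nut3 and nut4 above 0.03 m and horizontal distance between each of nut1, nut2, nut3, nut4 and nut5 above 0.03 m and horizontal distance between each of nut1, nut2, nut3, nut4, nut5 and nut6 above 0.03 m and horizontal distance between each of nut1, nut2, nut3, nut4, nut5, nut6 and nut7 above 0.03 m and horizontal distance between each of nut1, nut2, nut3, nut4, nut5, nut6, nut7 and nut8 above 0.03 m), for 0.2 s.
4. the starter of the ring under the tawa is pressed home (more than 4.5 mm) (((horizontal distance between tawa and start_left_top below 0.22 m and value of joint start_left above 0.0045 m) or (horizontal distance between tawa and start_right_top below 0.22 m and value of joint start_right above 0.0045 m))), for 0.05 s.
At the end, for the whole second after the job is handed in: Corn rounds in the basin (85 mm from its axis, below the rim); every nut within 118 mm of the tawa's centre and under 20 mm above its floor, over 30 mm from the next, one or more in each quarter cut by its axes; scoop flat on the counter (8 mm, 0.1 rad); all at rest (all of step 1 and all of step 3 and height (world z) of scoop between -0.008 and 0.008 m and angle between scoop's own z axis and vertical below 0.1 rad and linear speed of scoop below 0.02 m/s and linear speed of each of nut1, nut2, nut3, nut4, nut5, nut6, nut7, nut8, corn1, corn2, corn3, corn4 below 0.03 m/s); the robot touches nothing.
It fails at once if the starter of the ring that does not carry the tawa is pressed (more than 2.5 mm) ((horizontal distance between tawa and start_left_top below 0.22 m and value of joint start_right above 0.0025 m) or (horizontal distance between tawa and start_right_top below 0.22 m and value of joint start_left above 0.0025 m)).
It fails at once if the jar or the scraper is moved more than 30 mm (distance of any of jar, scraper from where it was at the start of the episode above 0.03 m).
It fails at once if the pot is struck or pushed by the robot with more than 10 N (contact force between any of the fingers, the arm and pot above 10 N).
Of nut1, nut2, nut3, nut4, nut5, nut6, nut7, nut8 only 6 to 8 are there at a start; the rules pass over those that are not, and their reading is None.
Of corn1, corn2, corn3, corn4 only 2 to 4 are there at a start; the rules pass over those that are not, and their reading is None.
At some moment in a run one of corn1, corn2, corn3, corn4, nut1, nut2, nut3, nut4 may be knocked a few centimetres aside while the robot is not near it.
It also fails if it takes over 210 s, if anything falls off the work surface, if the arm or the gripper's body presses on something with over 40 N, if the wrist force passes 120 N, or if a joint passes its speed limit or range.

ROBOT

A 7-joint arm with a two-finger parallel gripper is mounted at the origin on the work surface. World frame = base frame: x ahead of the robot, y to its left, z up, the work surface at z = 0. Lengths are in mm, angles in rad, forces in N, time in s.
With the tool pointing down it reaches from about 425 to 875 mm from the base axis. Payload 4.7 kg.
Tool frame: the origin (TCP) lies on the front face of the gripper's body, between the roots of the fingers; the fingertips stand 73 mm ahead of it and the grasp point (between the pads) lies 54 mm ahead of it; z points along the fingers, y is the line along which they close (so a half turn about z gives the same grasp; the last joint's range is limited). The gripper opens to 85 mm and grips with 20 to 120 N. Pads are 22 mm wide; open, the fingers measure 114 mm over their backs; the gripper's body (76 mm by 85 mm) begins 54 mm behind the grasp point. The pads swing forward as they close: fully open they stand 13 mm farther back than shut.
Start: joints at [0.014, 0.321, -0.07, 1.45, 0.023, 1.371, -0.057], TCP at [650.013, -0.021, 303.949] pointing down, gripper open.
Joint ranges: [-2.86, 2.86], [-0.3, 2.09], [-1.38, 1.24], [0.06, 2.45], [-1.56, 4.7], [0.09, 2.05], [-2.69, 2.69]. Speed limits (rad/s): [2.57, 2.57, 3.14, 3.14, 3.14, 3.14, 3.14].

INTERFACE

Orientations are given as [roll, pitch, yaw] about the fixed x, y, z axes, in that order (R = Rz(yaw) Ry(pitch) Rx(roll)).
In Python, from workcell import env gives the robot as it stands.
- The arm moves only by the tool servo_tool, never from a script. Its argument "steps" is a list of rows, each a list of 3 entries, a list of its own where there are three numbers: the turn, a rotation vector about the tool's x, y, z normalised to -1 to 1, where 1 is pi/4 rad, then the shift along the tool's x, y, z normalised to -1 to 1, where 1 is 200 mm, then the opening, from 0 (shut) to 1 (fully open). A call has 1 to 10 rows; each row is the pose to reach, as a shift and turn from the pose commanded when the call began, along the tool's axes at that moment; what a row does not reach only later rows make up. A row lasts 1/12 s, in which the tool goes at most 41.7 mm and 7.16 degrees, less where a joint would pass 70% of its speed; a pose out of reach is approached as far as the arm can. A call with a number of a shift or a turn outside -1 to 1 is refused whole. A call with a gripper value outside its range is refused whole. The fingers move at their own pace and stop on an object; "squeeze" is the grip in N (left out, the last holds). Time passes only in rows, so rows that repeat a pose let the fingers close. It gives the time, the measured TCP pose, the force, the opening and the grip force at its end, in the units of the state.
- env.read_state(): the state, without advancing time (a new reading comes with each control period).
- env.grab_frame(name): name is "scene" or "side" or "wrist"; returns the picture (400x640x3 uint8, red, green, blue); there is no depth.
- env.calibration(name): a dict with "mtx" (3x3 intrinsics, pixels), "xyz" and "attitude" of the camera in the world. Camera axes: x right, y down, z forward; pixel columns grow to the right and rows downward; lengths in mm; the calibration is good to about 2 mm. The wrist camera is an equidistant fisheye: a pixel r from the principal point sees the ray r / f radians off the axis. A picture is of the moment at which its call begins: read the wrist's pose just before it. calibration takes no time and is no camera call; for the wrist camera it gives the pose at the moment of the call.
- env.hand_in(): hands the job in; it is judged then, once.
The state is a dict: "time_s": time; "joints": joint angles; "joint_vel": joint speeds; "tau": joint torques, N m; "tool_pos": TCP position; "ee_rot": TCP orientation; "ft_force": force on the tool from outside, world axes, zero at the start; "ft_torque": the same for the moment, N m; "gripper_width": finger opening in mm; "finger_force": force on a finger pad.
Only numpy, scipy, OpenCV 4.12 (cv2) and the standard library are available. Lean on these libraries where they do the work, as an engineer would, in place of code of your own. Each camera call takes 0.05 s, during which the arm holds its last target. There are 200 camera calls.

## Working session

There is one attempt and no reset: what is moved stays moved. The work goes in short steps, Python scripts to look and compute and a tool call to move; the robot and the scene stay as the last step left them, time stands still between calls to the robot, and variables do not carry over. Pictures are saved under pics/ and viewed, at most 14 in all, crops included, and the job is handed in when it is done.

Besides the shell and the picture viewer there is one more tool, called as name(argument=value, ...), one argument or row to a line, values as JSON. servo_tool: Moves the arm, as the interface text tells. Scaled input: -1 to 1 covers 200 mm each way for a shift and pi/4 rad each way for a turn. Its arguments: {"type":"object","properties":{"steps":{"type":"array","items":{"type":"array"}},"squeeze":{"type":"number"}},"required":["steps"]}

```bash
mkdir -p pics; ls
cat > h.py <<'E'
import numpy as np,cv2
from workcell import env
from scipy.spatial.transform import Rotation as R
def save(im,n): cv2.imwrite('pics/'+n,cv2.cvtColor(im,cv2.COLOR_RGB2BGR))
E
python3 - <<'E'
from h import *
s=env.read_state();print(s)
for n in ['scene','side','wrist']:
    print(n,env.calibration(n)); im=env.grab_frame(n); np.save(f'pics/{n}0.npy',im); save(im,n+'0.png')
E
```

```text
pics
{'time_s': 0.0, 'joints': array([ 0.01409402,  0.32183105, -0.07011369,  1.45168983,  0.02261461,
        1.37078811, -0.05693868]), 'joint_vel': array([-0.00071127,  0.00014074, -0.00046216, -0.00029821, -0.00111099,
        0.0009959 , -0.00098596]), 'tau': array([-1.25131752e-03, -4.93579853e+01, -3.82724963e-01, -3.14334905e+01,
        1.30020955e-02,  1.12603378e-02,  4.26072404e-06]), 'tool_pos': array([ 6.49597766e+02, -2.49893801e-02,  3.02810923e+02]), 'ee_rot': array([-3.13966683e+00,  1.03872604e-04,  1.57082503e+00]), 'ft_force': array([ 0.18913237,  0.3241918 , -0.83859124]), 'ft_torque': array([0.01381956, 0.01751922, 0.01056942]), 'finger_force': 0.0, 'gripper_width': 85.4813896377944}
scene {'mtx': array([[472.80521691,   0.        , 327.44208482],
       [  0.        , 472.80521691, 204.09968705],
       [  0.        ,   0.        ,   1.        ]]), 'xyz': array([ 935.16739747,  786.73524017, 1150.41800104]), 'attitude': array([-2.44041629, -0.01035835,  2.68868991])}
side {'mtx': array([[381.98460619,   0.        , 319.68379429],
       [  0.        , 381.98460619, 198.85668155],
       [  0.        ,   0.        ,   1.        ]]), 'xyz': array([ 247.67001199, -635.02118375,  794.32267036]), 'attitude': array([-2.36651339,  0.00589562, -0.3864516 ])}
wrist {'mtx': array([[309.70691629,   0.        , 322.59862957],
       [  0.        , 309.70691629, 201.50294177],
       [  0.        ,   0.        ,   1.        ]]), 'xyz': array([650.00722046,  77.16521378, 372.96215545]), 'attitude': array([ 2.83616091e+00,  2.88311981e-03, -1.11138630e-04])}
```

View pics/scene0.png

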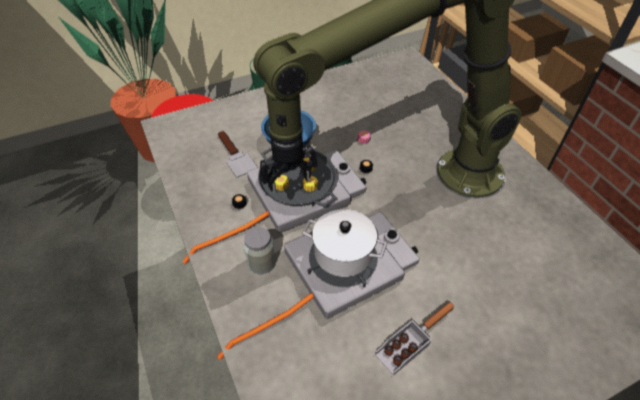

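View pics/side0.png

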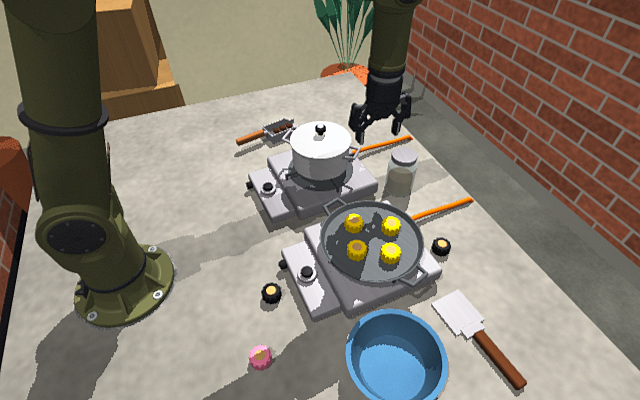

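View pics/wrist0.png

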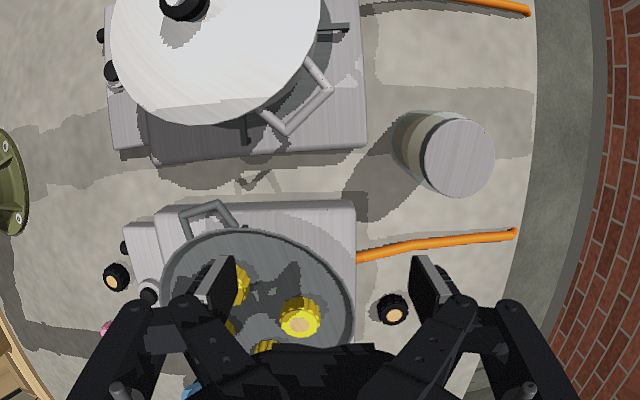

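The side picture shows the following:
- Four yellow corn rounds on the tawa, on the right-hand ring, at about (354,223), (391,226), (356,250) and (390,253).
- Look-alikes off the tawa: black at (270,293) and (441,245), pink at (260,357). I leave these alone.
- The basin at (396,360) and the scraper at (480,340).

The scene picture shows the scoop with about 7 nuts at (405,345), its handle towards (438,314).

```bash
cat >> h.py <<'E'
def ray(n,p,c=None):
    c=c or env.calibration(n); K=c['mtx']; p=np.atleast_2d(np.float64(p))
    d=(p-K[:2,2])/np.array([K[0,0],K[1,1]])
    if n=='wrist':
        r=np.linalg.norm(d,axis=1,keepdims=True); v=np.hstack([d/np.maximum(r,1e-9)*np.sin(r),np.cos(r)])
    else: v=np.hstack([d,np.ones((len(d),1))]); v/=np.linalg.norm(v,axis=1,keepdims=True)
    return c['xyz'],R.from_euler('xyz',c['attitude']).apply(v)
def plane(n,p,z,c=None):
    o,v=ray(n,p,c); return o+v*((z-o[2])/v[:,2])[:,None]
def tri(o1,v1,o2,v2):
    A=np.eye(3)-np.outer(v1,v1);B=np.eye(3)-np.outer(v2,v2)
    X=np.linalg.solve(A+B,A@o1+B@o2);return X,np.linalg.norm(A@(X-o1))+np.linalg.norm(B@(X-o2))
def blobs(m,amin=30):
    k,l,s,c=cv2.connectedComponentsWithStats(m.astype(np.uint8)); return [(c[i].round(1),s[i].tolist(),l==i) for i in range(1,k) if s[i,4]>=amin]
def hsv(im): return cv2.cvtColor(im,cv2.COLOR_RGB2HSV).astype(int)
E
python3 - <<'E'
from h import *
for n in ['scene','side','wrist']:
    c=env.calibration(n); im=np.load(f'pics/{n}0.npy'); h=hsv(im); H,S,V=h[...,0],h[...,1],h[...,2]
    print(n)
    for nm,m,z,am in [('yellow',(H>20)&(H<35)&(S>150)&(V>90),94,20),('blue',(H>95)&(H<115)&(S>110)&(V>70),65,300),('brown',(H>3)&(H<16)&(S>110)&(V>40)&(V<190),20,60)]:
        for q in blobs(m,am): print(nm,q[0],q[1],plane(n,q[0],z,c).round(0)[0])
# zoom crop of scoop in scene
im=np.load('pics/scene0.npy'); side=np.load('pics/side0.npy')
a=cv2.resize(im[290:380,360:470],None,fx=4,fy=4,interpolation=cv2.INTER_CUBIC)
b=cv2.resize(side[190:290,300:450],(440,293),interpolation=cv2.INTER_CUBIC)
d=cv2.resize(side[110:150,225:305],(440,220),interpolation=cv2.INTER_CUBIC)
cv=np.zeros((573,800,3),np.uint8); cv[:360,:440]=a; cv[:293,440:]=b[:, :360]; cv[353:573,360:800]=d
save(cv,'crop1.png')
E
```

```text
scene
yellow [280.8 182.8] [274, 174, 14, 16, 110] [ 626. -147.   94.]
yellow [309.9 184.2] [303, 176, 15, 15, 138] [ 548. -104.   94.]
brown [530.2  35.2] [508, 13, 61, 50, 1419] [-757. -571.   20.]
brown [425.3  36.8] [420, 16, 12, 39, 129] [-318. -760.   20.]
brown [441.   41.4] [434, 19, 18, 43, 197] [-360. -699.   20.]
brown [451.1  36.3] [447, 25, 10, 23, 96] [-426. -715.   20.]
brown [571.5  66.2] [539, 34, 72, 74, 2435] [-748. -307.   20.]
brown [607.8  78.7] [598, 69, 21, 20, 223] [-817. -177.   20.]
brown [520.8  91.7] [509, 76, 34, 31, 406] [-435. -260.   20.]
brown [138.1 111.9] [110, 79, 67, 83, 1644] [ 947. -773.   20.]
brown [629.5  93.2] [617, 78, 23, 30, 341] [-820.  -69.   20.]
brown [612.3 103.7] [589, 83, 48, 42, 808] [-705.  -50.   20.]
brown [589.9 111.2] [580, 100, 21, 23, 279] [-592.  -53.   20.]
brown [620.  134.5] [597, 113, 43, 47, 804] [-590.   92.   20.]
brown [593.  136.5] [572, 117, 43, 40, 654] [-493.   58.   20.]
brown [636.9 125.9] [633, 117, 7, 17, 72] [-685.   84.   20.]
brown [227.3 142.5] [219, 132, 18, 22, 158] [ 700. -471.   20.]
brown [573.3 1
[... 8136 characters left out ...]
wn [556.  324.9] [547, 306, 18, 39, 154] [1098. -283.   20.]
brown [591.2 332.3] [577, 309, 29, 48, 520] [1246. -339.   20.]
brown [571.2 342.2] [559, 320, 26, 45, 447] [1182. -350.   20.]
brown [631.3 352. ] [619, 326, 21, 46, 435] [1568. -503.   20.]
brown [612.1 354.5] [596, 329, 33, 52, 646] [1430. -466.   20.]
brown [557.3 343.1] [551, 331, 14, 25, 186] [1131. -339.   20.]
brown [589.5 363.9] [575, 342, 30, 45, 493] [1325. -465.   20.]
brown [573.2 365.7] [565, 352, 18, 29, 256] [1246. -444.   20.]
brown [630.7 385.7] [615, 360, 25, 40, 540] [1795. -752.   20.]
brown [611.2 384.2] [594, 365, 32, 35, 467] [1572. -646.   20.]
brown [590.4 388.1] [579, 373, 23, 27, 316] [1427. -602.   20.]
```

View pics/crop1.png

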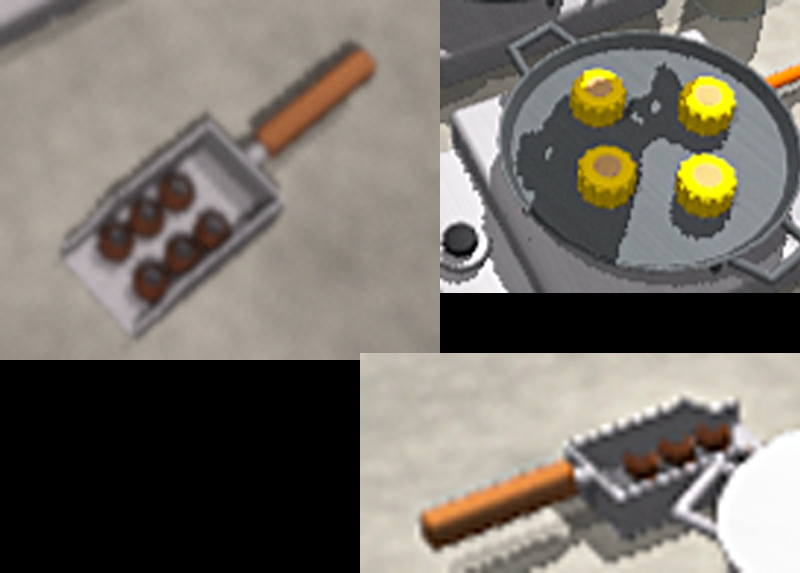

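Run:
```python
from h import *
for a,b in [((280.8,182.8),(390.1,226.6)),((309.9,184.2),(353.2,224.)),((438.5,314.8),(250.1,138.1)),((345,227),(320.5,129))]:
    o,v=ray('scene',a);p,w=ray('side',b);X,e=tri(o,v[0],p,w[0]);print(X.round(0),e.round(1))
for nm,p,z in [('ear1',(326,206),88),('ear2',(433,281),88),('btnR',(306,271),58),('btnL',(268,187),58),('basinL',(346,352),65),('basinR',(448,358),65),('basintop',(396,309),65),('rimL',(321,247),92),('rimR',(425,237),92)]:
    print(nm,plane('side',p,z)[0].round(0))
print('scene btnR',plane('scene',(344,167),58)[0].round(),plane('scene',(392,236),58)[0].round())
# scoop corners at crop1/4+(360,290)
for nm,q,z in [('lipL',(65,250),3),('lipR',(133,337),3),('hEnd',(362,58),45),('hStart',(262,135),45),('backL',(208,118),34),('backR',(278,205),34)]:
    print(nm,plane('scene',(q[0]/4+360,q[1]/4+290),z)[0].round())
```

```text
[ 625. -148.   93.] 2.0
[ 547. -106.   92.] 1.7
[417. 405.  34.] 0.6
[566. 153. 194.] 0.7
ear1 [510. -22.  88.]
ear2 [ 636. -312.   88.]
btnR [ 400. -166.   58.]
btnL [400. 133.  58.]
basinL [ 405. -372.   65.]
basinR [ 579. -455.   65.]
basintop [ 539. -330.   65.]
rimL [ 448. -140.   92.]
rimR [ 684. -206.   92.]
scene btnR [ 404. -156.   58.] [407. 149.  58.]
lipL [603. 413.   3.]
lipR [593. 478.   3.]
hEnd [377. 398.  45.]
hStart [466. 415.  45.]
backL [486. 386.  34.]
backR [478. 455.  34.]
```

servo_tool(
  steps=[
    [[0, 0, 0], [-0.2, -0.05, 0.1], 0.75],
    [[0, 0, 0], [-0.4, -0.1, 0.2], 0.75],
    [[0, 0, 0], [-0.6, -0.13, 0.3], 0.75],
    [[0, 0, 0], [-0.74, -0.13, 0.4], 0.75],
    [[0, 0, 0], [-0.74, -0.13, 0.4], 0.75],
    [[0, 0, 0], [-0.74, -0.13, 0.4], 0.75],
  ],
)

```text
time_s: 0.65
tool_pos: [621.8, -152.2, 221.2]
ee_rot: [-3.137, 0.001, 1.564]
ft_force: [-0.6, 0.6, -0.6]
gripper_width: 64.3
finger_force: 0.0
```

Run:
```python
from h import *
s=env.read_state();print(s['tool_pos'].round(1),s['ee_rot'].round(4))
c=env.calibration('wrist'); im=env.grab_frame('wrist'); save(im,'w1.png')
s=env.read_state();print(s['tool_pos'].round(1))
h=hsv(im);H,S,V=h[...,0],h[...,1],h[...,2]
print(c)
for q in blobs((H>20)&(H<35)&(S>150)&(V>90),60): print(q[0],q[1],plane('wrist',q[0],95,c)[0].round(0))
```

```text
[ 621.8 -152.2  221.2] [-3.1366e+00  9.0000e-04  1.5642e+00]
[ 623.3 -149.1  222.8]
{'mtx': array([[309.70691629,   0.        , 322.59862957],
       [  0.        , 309.70691629, 201.50294177],
       [  0.        ,   0.        ,   1.        ]]), 'xyz': array([622.94458248, -74.93159136, 291.21942332]), 'attitude': array([ 2.83538448,  0.00615834, -0.00672423])}
[211.3 158.4] [175, 125, 70, 70, 2712] [ 547. -106.   95.]
[325.5 215. ] [291, 181, 70, 72, 2768] [ 623. -147.   95.]
[189.5 254.4] [157, 226, 62, 62, 2249] [ 519. -179.   95.]
[279.4 298.4] [250, 270, 54, 61, 1900] [ 587. -215.   95.]
```

View pics/w1.png

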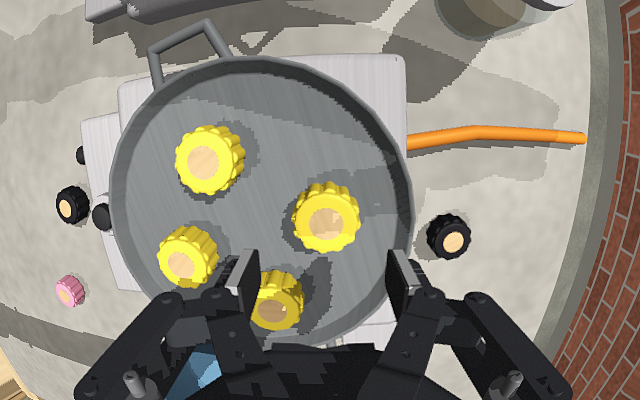

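The wrist picture shows all four corn rounds clearly, at (210,160), (326,217), (188,257) and (278,300). The black (72,205), (449,237) and pink (69,291) look-alikes are outside the tawa. I start with the round at (326,217).

servo_tool(
  steps=[
    [[0, 0, 0], [0, 0, 0.15], 0.75],
    [[0, 0, 0], [0, 0, 0.3], 0.75],
    [[0, 0, 0], [0, 0, 0.36], 0.75],
    [[0, 0, 0], [0, 0, 0.36], 0.75],
    [[0, 0, 0], [0, 0, 0.36], 0.2],
    [[0, 0, 0], [0, 0, 0.36], 0.2],
    [[0, 0, 0], [0, 0, 0.36], 0.2],
    [[0, 0, 0], [0, 0, 0.36], 0.2],
    [[0, 0, 0], [0, 0, 0.2], 0.2],
    [[0, 0, 0], [0, 0, 0.1], 0.2],
  ],
  squeeze=30,
)

```text
time_s: 1.53
tool_pos: [624.1, -148.1, 205.8]
ee_rot: [3.141, 0.0, 1.571]
ft_force: [0.6, -0.6, 1.0]
gripper_width: 42.1
finger_force: 30.7
```

servo_tool(
  steps=[
    [[0, 0, 0], [-0.16, -0.11, 0], 0.2],
    [[0, 0, 0], [-0.33, -0.22, 0], 0.2],
    [[0, 0, 0], [-0.5, -0.33, 0], 0.2],
    [[0, 0, 0], [-0.66, -0.44, 0], 0.2],
    [[0, 0, 0], [-0.82, -0.55, 0], 0.2],
    [[0, 0, 0], [-0.98, -0.66, 0], 0.2],
  ],
)

```text
time_s: 2.03
tool_pos: [491.0, -345.7, 205.1]
ee_rot: [3.14, 0.001, 1.571]
ft_force: [0.9, -1.2, -0.6]
gripper_width: 42.0
finger_force: 30.7
```

servo_tool(
  steps=[
    [[0, 0, 0], [-0.16, 0, 0.05], 0.2],
    [[0, 0, 0], [-0.2, 0, 0.2], 0.2],
    [[0, 0, 0], [-0.2, 0, 0.35], 0.2],
    [[0, 0, 0], [-0.2, 0, 0.48], 0.2],
    [[0, 0, 0], [-0.2, 0, 0.48], 0.2],
    [[0, 0, 0], [-0.2, 0, 0.48], 0.7],
    [[0, 0, 0], [-0.2, 0, 0.48], 0.7],
    [[0, 0, 0], [-0.2, 0, 0.3], 0.75],
    [[0, 0, 0], [-0.2, 0, 0.1], 0.75],
    [[0, 0, 0], [-0.2, 0, 0], 0.75],
  ],
)

```text
time_s: 2.87
tool_pos: [494.3, -385.6, 211.8]
ee_rot: [3.133, 0.006, 1.571]
ft_force: [1.1, -1.4, 1.3]
gripper_width: 63.9
finger_force: 0.0
```

Run:
```python
from h import *
s=env.read_state();print(s['tool_pos'].round(1))
c=env.calibration('wrist'); im=env.grab_frame('wrist'); save(im,'w2.png')
im2=env.grab_frame('side')
h=hsv(im2);H,S,V=h[...,0],h[...,1],h[...,2]
for q in blobs((H>20)&(H<35)&(S>150)&(V>90),40): print(q[0],q[1],plane('side',q[0],94)[0].round(0),plane('side',q[0],20)[0].round(0))
h=hsv(im);H,S,V=h[...,0],h[...,1],h[...,2]
for q in blobs((H>95)&(H<115)&(S>110)&(V>70),300): print('blue',q[0],q[1])
```

```text
[ 494.3 -385.6  211.8]
[353.3 224.1] [345, 214, 19, 20, 247] [ 545. -108.   94.] [577. -52.  20.]
[356.3 250.5] [347, 239, 20, 22, 284] [ 517. -181.   94.] [ 546. -133.   20.]
[384.7 252.2] [380, 243, 12, 20, 127] [ 574. -210.   94.] [ 609. -165.   20.]
[387.2 350.4] [377, 337, 22, 26, 346] [ 470. -408.   94.] [ 493. -385.   20.]
blue [286.4 146.8] [243, 132, 87, 34, 621]
blue [404.3 239.9] [377, 215, 46, 44, 427]
```

View pics/w2.png

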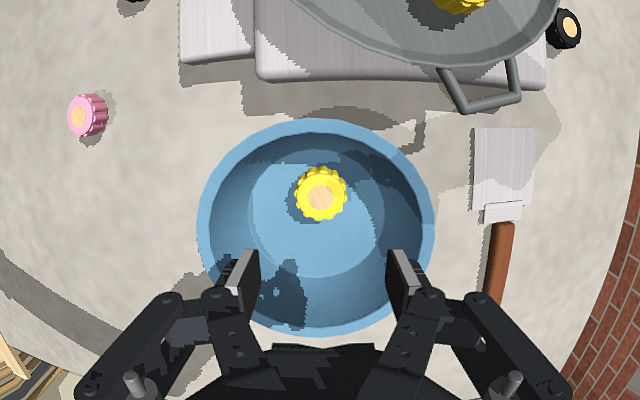

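The first round (322,194) is lying in the basin. Next is the one at (586,-216).

servo_tool(
  steps=[
    [[0, 0, 0], [0.17, 0.1, 0], 0.75],
    [[0, 0, 0], [0.34, 0.2, 0], 0.75],
    [[0, 0, 0], [0.51, 0.3, 0], 0.75],
    [[0, 0, 0], [0.68, 0.4, 0], 0.75],
    [[0, 0, 0], [0.845, 0.47, 0], 0.75],
    [[0, 0, 0], [0.845, 0.47, 0], 0.75],
    [[0, 0, 0], [0.845, 0.47, 0.13], 0.75],
    [[0, 0, 0], [0.845, 0.47, 0.26], 0.75],
    [[0, 0, 0], [0.845, 0.47, 0.26], 0.75],
    [[0, 0, 0], [0.845, 0.47, 0.26], 0.2],
  ],
)

```text
time_s: 3.8
tool_pos: [585.4, -214.9, 151.8]
ee_rot: [-3.14, -0.0, 1.571]
ft_force: [0.9, -0.2, 0.1]
gripper_width: 53.2
finger_force: 0.0
```

servo_tool(
  steps=[
    [[0, 0, 0], [0, 0, 0], 0.2],
    [[0, 0, 0], [0, 0, 0], 0.2],
    [[0, 0, 0], [0, 0, 0], 0.2],
    [[0, 0, 0], [0, 0, -0.13], 0.2],
    [[0, 0, 0], [0, 0, -0.26], 0.2],
    [[0, 0, 0], [-0.18, -0.1, -0.26], 0.2],
    [[0, 0, 0], [-0.35, -0.2, -0.26], 0.2],
    [[0, 0, 0], [-0.52, -0.3, -0.26], 0.2],
    [[0, 0, 0], [-0.7, -0.4, -0.26], 0.2],
    [[0, 0, 0], [-0.9, -0.48, -0.26], 0.2],
  ],
)

```text
time_s: 4.63
tool_pos: [489.3, -395.1, 205.5]
ee_rot: [3.14, 0.001, 1.571]
ft_force: [-0.5, -0.8, -0.6]
gripper_width: 42.2
finger_force: 30.7
```

servo_tool(
  steps=[
    [[0, 0, 0], [-0.2, 0, 0], 0.2],
    [[0, 0, 0], [-0.2, 0, 0.2], 0.2],
    [[0, 0, 0], [-0.2, 0, 0.35], 0.2],
    [[0, 0, 0], [-0.2, 0, 0.44], 0.2],
    [[0, 0, 0], [-0.2, 0, 0.44], 0.2],
    [[0, 0, 0], [-0.2, 0, 0.44], 0.7],
    [[0, 0, 0], [-0.2, 0, 0.44], 0.7],
    [[0, 0, 0], [-0.2, 0, 0.3], 0.75],
    [[0, 0, 0], [-0.2, 0, 0.1], 0.75],
    [[0, 0, 0], [-0.2, 0, 0], 0.75],
  ],
)

```text
time_s: 5.47
tool_pos: [492.4, -435.3, 211.2]
ee_rot: [3.134, 0.006, 1.571]
ft_force: [1.5, -0.6, 0.8]
gripper_width: 64.0
finger_force: 0.0
```

Run:
```python
from h import *
s=env.read_state();print(s['tool_pos'].round(1))
im2=env.grab_frame('side')
h=hsv(im2);H,S,V=h[...,0],h[...,1],h[...,2]
for q in blobs((H>20)&(H<35)&(S>150)&(V>90),40): print(q[0],q[1],plane('side',q[0],94)[0].round(0),plane('side',q[0],20)[0].round(0))
```

```text
[ 492.4 -435.3  211.2]
[353.3 224.1] [345, 214, 19, 20, 244] [ 545. -108.   94.] [577. -52.  20.]
[356.3 250.7] [347, 239, 20, 22, 281] [ 517. -182.   94.] [ 546. -134.   20.]
[382.8 355. ] [377, 344, 16, 19, 127] [ 458. -413.   94.] [ 481. -389.   20.]
[399.1 375.5] [388, 362, 24, 27, 380] [ 467. -456.   94.] [ 491. -437.   20.]
```

servo_tool(
  steps=[
    [[0, 0, 0], [0.2, 0.03, 0], 0.75],
    [[0, 0, 0], [0.4, 0.06, 0], 0.75],
    [[0, 0, 0], [0.6, 0.09, 0], 0.75],
    [[0, 0, 0], [0.8, 0.12, 0], 0.75],
    [[0, 0, 0], [1.0, 0.14, 0], 0.75],
  ],
)

```text
time_s: 5.93
tool_pos: [519.8, -232.1, 206.8]
ee_rot: [3.136, 0.002, 1.571]
ft_force: [1.2, -0.2, -0.1]
gripper_width: 64.1
finger_force: 0.0
```

servo_tool(
  steps=[
    [[0, 0, 0], [0.2, 0, 0], 0.75],
    [[0, 0, 0], [0.28, 0, 0], 0.75],
    [[0, 0, 0], [0.28, 0, 0.13], 0.75],
    [[0, 0, 0], [0.28, 0, 0.26], 0.75],
    [[0, 0, 0], [0.28, 0, 0.26], 0.75],
    [[0, 0, 0], [0.28, 0, 0.26], 0.2],
    [[0, 0, 0], [0.28, 0, 0.26], 0.2],
    [[0, 0, 0], [0.28, 0, 0.26], 0.2],
    [[0, 0, 0], [0.28, 0, 0.13], 0.2],
    [[0, 0, 0], [0.28, 0, 0], 0.2],
  ],
)

```text
time_s: 6.77
tool_pos: [518.0, -177.9, 204.6]
ee_rot: [-3.14, -0.0, 1.57]
ft_force: [1.5, -0.8, -0.7]
gripper_width: 42.0
finger_force: 30.7
```

servo_tool(
  steps=[
    [[0, 0, 0], [-0.2, 0, 0], 0.2],
    [[0, 0, 0], [-0.4, 0, 0], 0.2],
    [[0, 0, 0], [-0.6, 0, 0], 0.2],
    [[0, 0, 0], [-0.8, 0, 0], 0.2],
    [[0, 0, 0], [-1.0, 0.02, 0], 0.2],
  ],
)

```text
time_s: 7.18
tool_pos: [522.1, -380.6, 206.1]
ee_rot: [3.139, 0.002, 1.57]
ft_force: [0.6, 0.6, -1.1]
gripper_width: 42.2
finger_force: 30.7
```

servo_tool(
  steps=[
    [[0, 0, 0], [-0.155, 0, 0], 0.2],
    [[0, 0, 0], [-0.155, 0, 0.2], 0.2],
    [[0, 0, 0], [-0.155, 0, 0.35], 0.2],
    [[0, 0, 0], [-0.155, 0, 0.44], 0.2],
    [[0, 0, 0], [-0.155, 0, 0.44], 0.2],
    [[0, 0, 0], [-0.155, 0, 0.44], 0.7],
    [[0, 0, 0], [-0.155, 0, 0.44], 0.7],
    [[0, 0, 0], [-0.155, 0, 0.3], 0.75],
    [[0, 0, 0], [-0.155, 0, 0.1], 0.75],
    [[0, 0, 0], [-0.155, 0, 0], 0.75],
  ],
)

```text
time_s: 8.02
tool_pos: [524.5, -410.3, 211.4]
ee_rot: [3.134, 0.006, 1.571]
ft_force: [-0.2, -0.3, -0.4]
gripper_width: 63.9
finger_force: 0.0
```

servo_tool(
  steps=[
    [[0, 0, 0], [0.2, 0.03, 0], 0.75],
    [[0, 0, 0], [0.4, 0.06, 0], 0.75],
    [[0, 0, 0], [0.6, 0.09, 0], 0.75],
    [[0, 0, 0], [0.8, 0.12, 0], 0.75],
    [[0, 0, 0], [1.0, 0.12, 0], 0.75],
  ],
)

```text
time_s: 8.43
tool_pos: [548.6, -207.0, 207.6]
ee_rot: [3.135, 0.002, 1.571]
ft_force: [1.0, 0.7, 0.6]
gripper_width: 63.8
finger_force: 0.0
```

servo_tool(
  steps=[
    [[0, 0, 0], [0.2, 0, 0], 0.75],
    [[0, 0, 0], [0.4, 0, 0], 0.75],
    [[0, 0, 0], [0.525, 0, 0], 0.75],
    [[0, 0, 0], [0.525, 0, 0.13], 0.75],
    [[0, 0, 0], [0.525, 0, 0.26], 0.75],
    [[0, 0, 0], [0.525, 0, 0.26], 0.75],
    [[0, 0, 0], [0.525, 0, 0.26], 0.2],
    [[0, 0, 0], [0.525, 0, 0.26], 0.2],
    [[0, 0, 0], [0.525, 0, 0.26], 0.2],
    [[0, 0, 0], [0.525, 0, 0.13], 0.2],
  ],
)

```text
time_s: 9.27
tool_pos: [544.6, -103.9, 175.7]
ee_rot: [-3.136, -0.001, 1.57]
ft_force: [-0.3, -0.8, -0.7]
gripper_width: 41.8
finger_force: 30.7
```

servo_tool(
  steps=[
    [[0, 0, 0], [0, 0, -0.13], 0.2],
    [[0, 0, 0], [-0.18, -0.1, -0.13], 0.2],
    [[0, 0, 0], [-0.36, -0.2, -0.13], 0.2],
    [[0, 0, 0], [-0.54, -0.3, -0.13], 0.2],
    [[0, 0, 0], [-0.72, -0.4, -0.13], 0.2],
    [[0, 0, 0], [-0.9, -0.46, -0.13], 0.2],
    [[0, 0, 0], [-1.0, -0.46, -0.13], 0.2],
  ],
)

```text
time_s: 9.85
tool_pos: [451.0, -309.7, 206.1]
ee_rot: [3.14, 0.004, 1.563]
ft_force: [0.6, -1.0, -0.4]
gripper_width: 42.2
finger_force: 30.7
```

servo_tool(
  steps=[
    [[0, 0, 0], [-0.2, 0, 0], 0.2],
    [[0, 0, 0], [-0.4, 0, 0], 0.2],
    [[0, 0, 0], [-0.525, 0, 0.15], 0.2],
    [[0, 0, 0], [-0.525, 0, 0.3], 0.2],
    [[0, 0, 0], [-0.525, 0, 0.44], 0.2],
    [[0, 0, 0], [-0.525, 0, 0.44], 0.7],
    [[0, 0, 0], [-0.525, 0, 0.44], 0.7],
    [[0, 0, 0], [-0.525, 0, 0.3], 0.75],
    [[0, 0, 0], [-0.525, 0, 0.1], 0.75],
    [[0, 0, 0], [-0.525, 0, 0], 0.75],
  ],
)

```text
time_s: 10.68
tool_pos: [456.7, -410.3, 211.7]
ee_rot: [3.134, 0.006, 1.571]
ft_force: [0.6, -0.6, 0.7]
gripper_width: 63.9
finger_force: 0.0
```

Run:
```python
from h import *
s=env.read_state();print(s['tool_pos'].round(1))
c=env.calibration('wrist');im=env.grab_frame('wrist')
im2=env.grab_frame('side');np.save('pics/side1.npy',im2)
h=hsv(im2);H,S,V=h[...,0],h[...,1],h[...,2]
for q in blobs((H>20)&(H<35)&(S>150)&(V>90),30): print(q[0],q[1],plane('side',q[0],94)[0].round(0),plane('side',q[0],20)[0].round(0))
save(np.vstack([cv2.resize(im,(480,300)),cv2.resize(im2[180:400,240:460],(480,300))]),'w3.png')
```

```text
[ 456.7 -410.3  211.7]
[379.9 360.3] [362, 337, 37, 46, 725] [ 449. -419.   94.] [ 470. -397.   20.]
[417.  353.1] [406, 341, 22, 26, 383] [ 518. -434.   94.] [ 547. -412.   20.]
[399.3 375.3] [388, 362, 24, 27, 387] [ 468. -456.   94.] [ 491. -437.   20.]
```

View pics/w3.png

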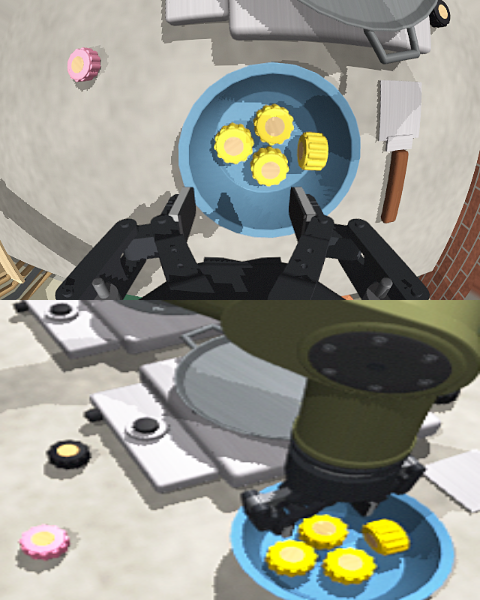

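All four rounds are in the basin (one lies on its side at (313,152)), and the tawa is empty. Next is the scoop, with its handle at about (416,406) and yaw about 0.2.

servo_tool(
  steps=[
    [[0, 0, 0], [0.2, 0.05, -0.1], 0.7],
    [[0, 0, 0], [0.4, 0.1, -0.2], 0.7],
    [[0, 0, 0], [0.6, 0.15, -0.3], 0.7],
    [[0, 0, 0], [0.8, 0.2, -0.4], 0.7],
    [[0, 0, 0], [1, 0.22, -0.5], 0.7],
  ],
)

```text
time_s: 11.2
tool_pos: [496.9, -224.3, 298.3]
ee_rot: [3.138, 0.001, 1.571]
ft_force: [1.1, 0.5, -0.2]
gripper_width: 60.1
finger_force: 0.0
```

servo_tool(
  steps=[
    [[0, 0, 0], [0.2, 0, 0], 0.7],
    [[0, 0, 0], [0.4, 0, 0], 0.7],
    [[0, 0, 0], [0.6, 0, 0], 0.7],
    [[0, 0, 0], [0.8, 0, 0], 0.7],
    [[0, 0, 0], [1, 0, 0], 0.7],
  ],
)

```text
time_s: 11.62
tool_pos: [496.0, -24.2, 297.6]
ee_rot: [3.137, 0.001, 1.571]
ft_force: [1.3, 0.5, 0.4]
gripper_width: 59.7
finger_force: 0.0
```

servo_tool(
  steps=[
    [[0, 0, 0], [0.2, -0.05, 0], 0.7],
    [[0, 0, 0], [0.4, -0.1, 0], 0.7],
    [[0, 0, 0], [0.6, -0.15, 0], 0.7],
    [[0, 0, 0], [0.8, -0.2, 0], 0.7],
    [[0, 0, 0], [1, -0.25, 0], 0.7],
  ],
)

```text
time_s: 12.03
tool_pos: [445.4, 175.8, 297.4]
ee_rot: [3.137, -0.0, 1.571]
ft_force: [0.1, 0.1, 0.1]
gripper_width: 59.9
finger_force: 0.0
```

servo_tool(
  steps=[
    [[0, 0, 0.15], [0.2, -0.04, 0], 0.7],
    [[0, 0, 0.3], [0.4, -0.08, 0], 0.7],
    [[0, 0, 0.45], [0.6, -0.12, 0], 0.7],
    [[0, 0, 0.6], [0.8, -0.16, 0], 0.7],
    [[0, 0, 0.75], [1, -0.17, 0], 0.7],
    [[0, 0, 0.875], [1, -0.17, 0], 0.7],
  ],
)

```text
time_s: 12.53
tool_pos: [410.4, 377.9, 297.5]
ee_rot: [3.141, -0.004, 0.908]
ft_force: [-0.6, -0.1, -0.2]
gripper_width: 59.9
finger_force: 0.0
```

servo_tool(
  steps=[
    [[0, 0, 0.15], [0, 0, 0], 0.7],
    [[0, 0, 0.3], [0, 0, 0], 0.7],
    [[0, 0, 0.45], [0, 0, 0], 0.7],
    [[0, 0, 0.6], [0, 0, 0], 0.7],
    [[0, 0, 0.75], [0, 0, 0], 0.7],
    [[0, 0, 0.875], [0, 0, 0], 0.7],
    [[0, 0, 0.875], [0, 0, 0], 0.7],
    [[0, 0, 0.875], [0, 0, 0], 0.7],
  ],
)

```text
time_s: 13.2
tool_pos: [412.1, 374.0, 296.7]
ee_rot: [-3.141, -0.003, 0.226]
ft_force: [-0.0, -0.0, 1.5]
gripper_width: 59.7
finger_force: 0.0
```

Run:
```python
from h import *
s=env.read_state();print(s['tool_pos'].round(1),s['ee_rot'].round(3),s['joints'].round(2))
c=env.calibration('wrist');im=env.grab_frame('wrist');np.save('pics/w4.npy',im);np.save('pics/w4c.npy',c,allow_pickle=True)
save(im,'w4.png')
im2=env.grab_frame('side');np.save('pics/side2.npy',im2)
```

```text
[412.1 374.  296.7] [-3.141e+00 -3.000e-03  2.260e-01] [-0.4   0.15 -0.43  1.69  0.06  1.32 -2.18]
```

View pics/w4.png

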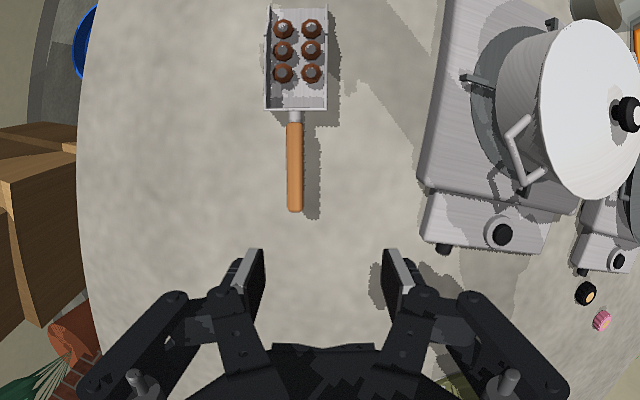

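The picture shows the scoop from above: the handle runs from (295,118) to (295,212), and six nuts sit in two columns at about (283,50) and (312,50).

Run:
```python
from h import *
s=env.read_state();print(s['tool_pos'].round(1),s['ee_rot'].round(3))
c=env.calibration('wrist')
P=lambda p,z:plane('wrist',p,z,c)[0].round(0)
for nm,p,z in [('hend',(295,210),45),('hstart',(294,123),45),('lipL',(269,5),3),('lipR',(323,5),3),('backL',(265,108),34),('backR',(327,108),34)]: print(nm,P(p,z))
im=np.load('pics/w4.npy');h=hsv(im);H,S,V=h[...,0],h[...,1],h[...,2]
m=(H>5)&(H<18)&(S>110)&(V>60);m[:115]=0;m[220:]=0;m[:,:250]=0;m[:,340:]=0
q=max(blobs(m,100),key=lambda b:b[1][4]);print(q[0],q[1],P(q[0],43))
o,v=ray('wrist',q[0],c);p,w=ray('side',(250.1,138.1));print(tri(o,v[0],p,w[0]))
o,v=ray('wrist',q[0],c);p,w=ray('scene',(438.5,314.8));print(tri(o,v[0],p,w[0]))
```

```text
[412.1 373.9 296.1] [-3.141e+00 -2.000e-03  2.250e-01]
hend [372. 396.  45.]
hstart [465. 417.  45.]
lipL [597. 481.   3.]
lipR [608. 419.   3.]
backL [474. 452.  34.]
backR [487. 387.  34.]
[294.5 165.7] [286, 122, 17, 90, 1422] [420. 407.  43.]
(array([417.97855215, 407.33111049,  32.28679904]), np.float64(0.043938495903447713))
(array([419.6841418 , 406.91151218,  40.2978234 ]), np.float64(0.1549453485521849))
```

servo_tool(
  steps=[
    [[0, 0, 0], [0.07, -0.155, 0.1], 0.6],
    [[0, 0, 0], [0.07, -0.155, 0.3], 0.6],
    [[0, 0, 0], [0.07, -0.155, 0.5], 0.6],
    [[0, 0, 0], [0.07, -0.155, 0.7], 0.6],
    [[0, 0, 0], [0.07, -0.155, 0.7], 0.6],
    [[0, 0, 0], [0.07, -0.155, 0.7], 0.6],
    [[0, 0, 0], [0.07, -0.155, 0.7], 0.6],
  ],
)

```text
time_s: 13.88
tool_pos: [419.8, 408.1, 157.5]
ee_rot: [-3.14, -0.003, 0.223]
ft_force: [0.7, 0.2, 1.9]
gripper_width: 51.3
finger_force: 0.0
```

Run:
```python
from h import *
s=env.read_state();print(s['tool_pos'].round(1),s['ee_rot'].round(3),s['joints'].round(2))
P=s['tool_pos'];y=s['ee_rot'][2]
d=np.array([418.5,407,88])-P
print('tool shift/200',((d[0]*np.cos(y)+d[1]*np.sin(y))/200).round(3),((d[0]*np.sin(y)-d[1]*np.cos(y))/200).round(3),(-d[2]/200).round(3))
```

```text
[419.8 408.1 157.5] [-3.14e+00 -3.00e-03  2.23e-01] [-0.45  0.33 -0.43  1.77  0.15  1.07 -2.28]
tool shift/200 -0.008 0.004 0.348
```

servo_tool(
  steps=[
    [[0, 0, 0], [-0.008, 0.004, 0.15], 0.6],
    [[0, 0, 0], [-0.008, 0.004, 0.3], 0.6],
    [[0, 0, 0], [-0.008, 0.004, 0.345], 0.6],
    [[0, 0, 0], [-0.008, 0.004, 0.345], 0.6],
    [[0, 0, 0], [-0.008, 0.004, 0.345], 0.1],
    [[0, 0, 0], [-0.008, 0.004, 0.345], 0.1],
    [[0, 0, 0], [-0.008, 0.004, 0.345], 0.1],
    [[0, 0, 0], [-0.008, 0.004, 0.345], 0.1],
    [[0, 0, 0], [-0.008, 0.004, 0.345], 0.1],
    [[0, 0, 0], [-0.008, 0.004, 0.345], 0.1],
  ],
  squeeze=100,
)

```text
time_s: 14.72
tool_pos: [418.6, 407.1, 88.7]
ee_rot: [-3.14, -0.004, 0.223]
ft_force: [-0.3, -0.5, 6.9]
gripper_width: 16.4
finger_force: 97.4
```

servo_tool(
  steps=[
    [[0, 0, 0], [0, 0, -0.03], 0.1],
    [[0, 0, 0], [0, 0, -0.08], 0.1],
    [[0, 0, 0], [0, 0, -0.15], 0.1],
    [[0, 0, 0], [0, 0, -0.22], 0.1],
    [[0, 0, 0], [0, 0, -0.29], 0.1],
    [[0, 0, 0], [0, 0, -0.34], 0.1],
    [[0, 0, 0], [0, 0, -0.37], 0.1],
    [[0, 0, 0], [0, 0, -0.37], 0.1],
  ],
)

```text
time_s: 15.38
tool_pos: [418.0, 406.5, 161.9]
ee_rot: [-3.141, -0.002, 0.223]
ft_force: [0.4, 0.1, -1.9]
gripper_width: 16.5
finger_force: 97.6
```

Run:
```python
from h import *
s=env.read_state();print(s['tool_pos'].round(1),s['ee_rot'].round(3),s['joints'].round(2))
c=env.calibration('wrist');im=env.grab_frame('wrist');im2=env.grab_frame('side')
save(np.vstack([cv2.resize(im,(480,300)),cv2.resize(im2[60:170,210:386],(480,300))]),'w5.png')
```

```text
[418.  406.5 161.9] [-3.141e+00 -2.000e-03  2.230e-01] [-0.45  0.32 -0.43  1.77  0.15  1.08 -2.28]
```

View pics/w5.png

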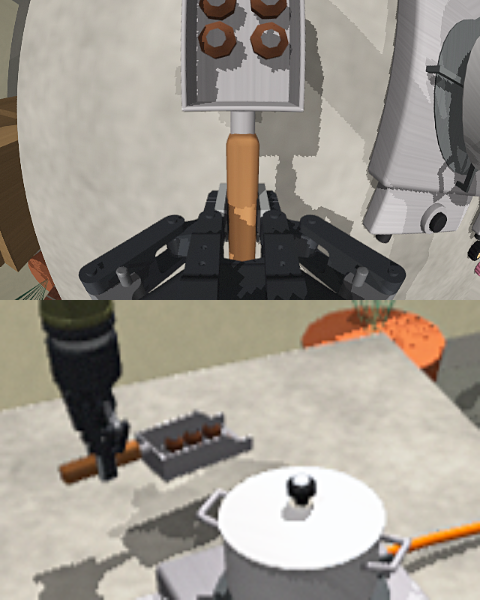

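The scoop is held level at bottom-left of the lower view with all its nuts in. I plan a smooth carry next.

```bash
cat >> h.py <<'E'
from scipy.interpolate import CubicSpline
def rot(psi,t=0): return R.from_euler('z',psi)*R.from_euler('x',np.pi)*R.from_euler('y',-t)
def rows(P,Q,p0,q0,n=10):
    "P Nx3, Q Rotation list -> calls of normalised rows"
    out=[]
    for k in range(0,len(P),n):
        c=[]
        for p,q in zip(P[k:k+n],Q[k:k+n]):
            w=(q0.inv()*q).as_rotvec()/(np.pi/4); d=q0.inv().apply(p-p0)/200
            c.append([[float(x) for x in w.round(3)+0.],[float(x) for x in d.round(3)+0.]])
        out.append(c); p0,q0=P[min(k+n,len(P))-1],Q[min(k+n,len(P))-1]
    return out
def show(out,g):
    for c in out: print(str([r+[g] for r in c]).replace('0.0,','0,').replace('0.0]','0]'))
E
python3 - <<'E'
from h import *
s=env.read_state(); p0=s['tool_pos'];print(p0,s['ee_rot'])
p0=np.array([418.5,407,162.]);psi=[.223,.223,.8,1.35,1.571,1.571]
W=np.array([p0,[425,395,310],[500,130,325],[545,-120,320],[568,-300,300],[570,-334,205]])
a=np.r_[0,np.cumsum(np.linalg.norm(np.diff(W,axis=0),axis=1))]
from scipy.interpolate import PchipInterpolator as PI
N=70;u=np.arange(1,N+1)/N
# trapezoid-like ease
f=lambda u:(10*u**3-15*u**4+6*u**5)*.5+u*.5-np.sin(2*np.pi*u)/(2*np.pi)*.5
S=f(u)*a[-1]
P=PI(a,W)(S);Y=PI(a,psi)(S)
print(np.linalg.norm(np.diff(P,axis=0),axis=1).max(),np.abs(np.diff(P,2,axis=0)).max()*144/1000,np.abs(np.diff(Y)).max())
show(rows(P,[rot(y) for y in Y],p0,rot(.223)),0.1)
E
```

```text
[417.32979237 405.67097385 159.90301155] [3.14118112e+00 3.90166851e-04 2.22669622e-01]
32.190105492574176 0.6372939178140059 0.07009495766943286
[[[0, 0, 0], [0, 0, 0], 0.1], [[0, 0, 0], [0, 0, -0.001], 0.1], [[0, 0, 0], [0, 0, -0.004], 0.1], [[0, 0, 0], [0, 0, -0.009], 0.1], [[0, 0, 0], [0, 0, -0.018], 0.1], [[0, 0, 0], [0, 0, -0.031], 0.1], [[0, 0, 0], [0, 0, -0.048], 0.1], [[0, 0, 0], [0, 0, -0.071], 0.1], [[0, 0, 0], [0, 0.001, -0.1], 0.1], [[0, 0, 0], [0, 0.002, -0.135], 0.1]]
[[[0, 0, 0], [0, 0.001, -0.042], 0.1], [[0, 0, 0], [0.001, 0.003, -0.091], 0.1], [[0, 0, 0], [0.001, 0.005, -0.146], 0.1], [[0, 0, 0], [0.002, 0.008, -0.208], 0.1], [[0, 0, 0], [0.004, 0.012, -0.274], 0.1], [[0, 0, 0], [0.005, 0.017, -0.344], 0.1], [[0, 0, 0], [0.007, 0.024, -0.414], 0.1], [[0, 0, 0], [0.009, 0.032, -0.481], 0.1], [[0, 0, 0], [0.012, 0.041, -0.539], 0.1], [[0, 0, 0], [0.015, 0.052, -0.584], 0.1]]
[[[0, 0, 0], [0.003, 0.013, -0.022], 0.1], [[0, 0, -0.007], [0.007, 0.038, -0.032], 0.1], [[0, 0, -0.028], [0.013, 0.086, -0.042], 0.1], [[0, 0, -0.062], [0.019, 0.156, -0.051], 0.1], [[0, 0, -0.
[... 1371 characters left out ...]
15, 0.098], 0.1], [[0, 0, -0.013], [-0.187, 0.017, 0.147], 0.1], [[0, 0, -0.013], [-0.208, 0.018, 0.199], 0.1], [[0, 0, -0.013], [-0.224, 0.019, 0.25], 0.1], [[0, 0, -0.013], [-0.237, 0.02, 0.298], 0.1], [[0, 0, -0.013], [-0.246, 0.021, 0.342], 0.1], [[0, 0, -0.013], [-0.254, 0.021, 0.38], 0.1]]
[[[0, 0, 0], [-0.005, 0, 0.032], 0.1], [[0, 0, 0], [-0.009, 0, 0.059], 0.1], [[0, 0, 0], [-0.012, 0, 0.08], 0.1], [[0, 0, 0], [-0.014, 0, 0.096], 0.1], [[0, 0, 0], [-0.015, 0.001, 0.108], 0.1], [[0, 0, 0], [-0.016, 0.001, 0.116], 0.1], [[0, 0, 0], [-0.016, 0.001, 0.121], 0.1], [[0, 0, 0], [-0.017, 0.001, 0.124], 0.1], [[0, 0, 0], [-0.017, 0.001, 0.125], 0.1], [[0, 0, 0], [-0.017, 0.001, 0.125], 0.1]]
```

servo_tool(
  steps=[
    [[0, 0, 0], [0, 0, -0.03], 0.1],
    [[0, 0, 0], [0, 0, -0.09], 0.1],
    [[0, 0, 0], [0, 0, -0.17], 0.1],
    [[0, 0, 0], [0, 0, -0.26], 0.1],
    [[0, 0, 0], [0, 0, -0.36], 0.1],
    [[0, 0, 0], [0, 0, -0.46], 0.1],
    [[0, 0, 0], [0, 0, -0.56], 0.1],
    [[0, 0, 0], [0, 0, -0.65], 0.1],
    [[0, 0, 0], [0, 0, -0.72], 0.1],
    [[0, 0, 0], [0, 0, -0.77], 0.1],
  ],
)

```text
time_s: 16.32
tool_pos: [417.6, 406.3, 316.6]
ee_rot: [-3.141, -0.002, 0.223]
ft_force: [-0.5, 1.1, -1.9]
gripper_width: 16.7
finger_force: 97.7
```

servo_tool(
  steps=[
    [[0, 0, 0], [0, 0.03, 0], 0.1],
    [[0, 0, -0.02], [0, 0.09, 0], 0.1],
    [[0, 0, -0.05], [-0.01, 0.17, 0], 0.1],
    [[0, 0, -0.09], [-0.01, 0.27, 0], 0.1],
    [[0, 0, -0.14], [-0.02, 0.38, 0], 0.1],
    [[0, 0, -0.2], [-0.02, 0.49, 0], 0.1],
    [[0, 0, -0.26], [-0.03, 0.59, 0], 0.1],
    [[0, 0, -0.32], [-0.03, 0.69, 0], 0.1],
    [[0, 0, -0.38], [-0.04, 0.79, 0], 0.1],
    [[0, 0, -0.44], [-0.04, 0.89, 0], 0.1],
  ],
)

```text
time_s: 17.15
tool_pos: [448.5, 228.7, 313.1]
ee_rot: [3.141, 0.002, 0.571]
ft_force: [0.2, 0.3, -1.9]
gripper_width: 16.6
finger_force: 97.7
```

servo_tool(
  steps=[
    [[0, 0, -0.06], [-0.03, 0.094, 0], 0.1],
    [[0, 0, -0.12], [-0.06, 0.187, 0], 0.1],
    [[0, 0, -0.18], [-0.09, 0.28, 0], 0.1],
    [[0, 0, -0.24], [-0.12, 0.374, 0], 0.1],
    [[0, 0, -0.3], [-0.15, 0.467, 0], 0.1],
    [[0, 0, -0.36], [-0.18, 0.561, 0], 0.1],
    [[0, 0, -0.42], [-0.21, 0.654, 0], 0.1],
    [[0, 0, -0.48], [-0.24, 0.748, 0], 0.1],
    [[0, 0, -0.54], [-0.27, 0.841, 0], 0.1],
    [[0, 0, -0.6], [-0.3, 0.935, 0], 0.1],
  ],
)

```text
time_s: 17.98
tool_pos: [498.6, 39.1, 313.2]
ee_rot: [-3.141, 0.002, 1.042]
ft_force: [1.3, -0.0, -1.2]
gripper_width: 16.5
finger_force: 97.6
```

servo_tool(
  steps=[
    [[0, 0, -0.06], [-0.07, 0.067, 0], 0.1],
    [[0, 0, -0.12], [-0.14, 0.135, 0], 0.1],
    [[0, 0, -0.18], [-0.21, 0.202, 0], 0.1],
    [[0, 0, -0.24], [-0.28, 0.27, 0], 0.1],
    [[0, 0, -0.3], [-0.35, 0.337, 0], 0.1],
    [[0, 0, -0.36], [-0.42, 0.405, 0], 0.1],
    [[0, 0, -0.42], [-0.49, 0.472, 0], 0.1],
    [[0, 0, -0.48], [-0.56, 0.54, 0], 0.1],
    [[0, 0, -0.54], [-0.63, 0.607, 0], 0.1],
    [[0, 0, -0.6], [-0.7, 0.675, 0], 0.1],
  ],
)

```text
time_s: 18.82
tool_pos: [544.0, -149.9, 313.1]
ee_rot: [-3.14, 0.001, 1.513]
ft_force: [0.9, 0.4, -1.4]
gripper_width: 16.7
finger_force: 97.7
```

servo_tool(
  steps=[
    [[0, 0, -0.03], [-0.09, 0.03, 0], 0.1],
    [[0, 0, -0.05], [-0.18, 0.05, 0], 0.1],
    [[0, 0, -0.07], [-0.27, 0.07, 0], 0.1],
    [[0, 0, -0.076], [-0.36, 0.09, 0], 0.1],
    [[0, 0, -0.076], [-0.45, 0.11, 0], 0.1],
    [[0, 0, -0.076], [-0.53, 0.13, 0], 0.1],
    [[0, 0, -0.076], [-0.6, 0.14, 0], 0.1],
    [[0, 0, -0.076], [-0.66, 0.15, 0], 0.1],
    [[0, 0, -0.076], [-0.71, 0.16, 0], 0.1],
    [[0, 0, -0.076], [-0.74, 0.16, 0], 0.1],
  ],
)

```text
time_s: 19.65
tool_pos: [567.5, -299.5, 313.7]
ee_rot: [-3.141, 0.0, 1.57]
ft_force: [-0.5, -0.2, -1.9]
gripper_width: 16.8
finger_force: 97.7
```

Run:
```python
from h import *
s=env.read_state();print(s['tool_pos'].round(1),s['ee_rot'].round(3),s['joints'].round(2))
np.save('pics/c6.npy',env.calibration('wrist'),allow_pickle=True);im=env.grab_frame('wrist');save(im,'w6.png');np.save('pics/w6.npy',im)
```

```text
[ 567.5 -299.5  313.7] [-3.141  0.     1.57 ] [ 0.35  0.3   0.12  1.46 -0.03  1.38  0.47]
```

View pics/w6.png

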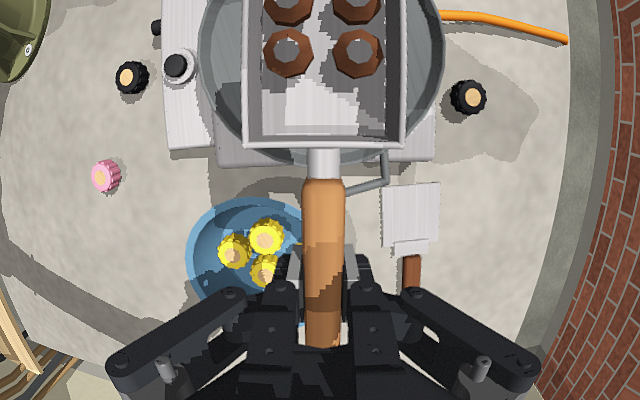

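The six nuts are still in the trough (two columns, at x of about 288 and 357), above the tawa. I tilt in small steps and watch for sliding.

```bash
cat >> h.py <<'E'
L=np.array([187,0,85.])
def pose(lip,t,psi=np.pi/2): q=rot(psi,t); return np.array(lip)-q.apply(L),q
E
python3 - <<'E'
from h import *
p0,q0=np.array([568,-300,312.]),rot(np.pi/2)
A=[pose([568,-140,z],t) for z,t in [(200,.06),(160,.14),(130,.22),(115,.26)]]
show(rows([a[0] for a in A],[a[1] for a in A],p0,q0),.1)
for t in (.26,.31,.36,.41,.46,.51):
    p0,q0=pose([568,-140,115],t)
    for y in (-140,-165):
        A=[pose([568,y,113],t+.05)];print(t,y);show(rows([A[0][0]],[A[0][1]],p0,q0),.1)
E
```

```text
[[[0, -0.076, 0], [-0.108, 0, 0.08], 0.1], [[0, -0.178, 0], [-0.067, 0, 0.209], 0.1], [[0, -0.28, 0], [-0.02, 0, 0.291], 0.1], [[0, -0.331, 0], [0.006, 0, 0.334], 0.1]]
0.26 -140
[[[0, -0.064, 0], [0.025, 0, -0.037], 0.1]]
0.26 -165
[[[0, -0.064, 0], [-0.096, 0, -0.004], 0.1]]
0.31 -140
[[[0, -0.064, 0], [0.025, 0, -0.037], 0.1]]
0.31 -165
[[[0, -0.064, 0], [-0.094, 0, 0.001], 0.1]]
0.36 -140
[[[0, -0.064, 0], [0.026, 0, -0.037], 0.1]]
0.36 -165
[[[0, -0.064, 0], [-0.091, 0, 0.007], 0.1]]
0.41 -140
[[[0, -0.064, 0], [0.026, 0, -0.037], 0.1]]
0.41 -165
[[[0, -0.064, 0], [-0.088, 0, 0.013], 0.1]]
0.46 -140
[[[0, -0.064, 0], [0.027, 0, -0.037], 0.1]]
0.46 -165
[[[0, -0.064, 0], [-0.085, 0, 0.018], 0.1]]
0.51 -140
[[[0, -0.064, 0], [0.027, 0, -0.037], 0.1]]
0.51 -165
[[[0, -0.064, 0], [-0.082, 0, 0.024], 0.1]]
```

servo_tool(
  steps=[
    [[0, -0.05, 0], [-0.05, 0, 0.05], 0.1],
    [[0, -0.11, 0], [-0.08, 0, 0.13], 0.1],
    [[0, -0.18, 0], [-0.07, 0, 0.21], 0.1],
    [[0, -0.26, 0], [-0.03, 0, 0.28], 0.1],
    [[0, -0.33, 0], [0.006, 0, 0.33], 0.1],
    [[0, -0.33, 0], [0.006, 0, 0.33], 0.1],
    [[0, -0.33, 0], [0.006, 0, 0.33], 0.1],
  ],
)

```text
time_s: 20.28
tool_pos: [568.1, -294.5, 247.8]
ee_rot: [-3.14, 0.257, 1.575]
ft_force: [-0.0, 0.5, -2.3]
gripper_width: 16.6
finger_force: 97.9
```

```bash
cat >> h.py <<'E'
def nutmask(im):
    h=hsv(im);H,S,V=h[...,0],h[...,1],h[...,2]; return ((H<13)|(H>174))&(S>90)&(V>25)&(V<150)
def trough(tag):
    s=env.read_state();print(s['time_s'],s['tool_pos'].round(0),s['ee_rot'].round(3))
    im=env.grab_frame('wrist');np.save(f'pics/{tag}.npy',im);m=nutmask(im);m[150:]=0;m[:,:150]=0;m[:,480:]=0
    for q in blobs(m,80):print(q[0],q[1])
E
python3 - <<'E'
from h import *
trough('t1')
m=nutmask(np.load('pics/w6.npy'));m[150:]=0
for q in blobs(m,80):print('old',q[0],q[1])
E
```

```text
20.2833 [ 568. -295.  248.] [-3.14   0.257  1.575]
[286.4  27.9] [260, 2, 52, 50, 1348]
[354.1  27.1] [330, 2, 51, 49, 1365]
old [288.9  12.1] [264, 0, 49, 27, 863]
old [355.8  11.1] [332, 0, 49, 25, 820]
old [613.8  17.6] [610, 0, 8, 36, 171]
old [622.7   2.8] [617, 0, 17, 9, 91]
old [627.5  30.5] [618, 1, 22, 62, 775]
old [288.5  53.7] [263, 28, 51, 50, 1342]
old [356.7  54.4] [332, 29, 51, 50, 1333]
old [637.3  62. ] [634, 36, 6, 56, 246]
old [616.7  64.8] [614, 39, 6, 52, 253]
old [627.   92.8] [620, 66, 14, 56, 646]
old [615.1 120.5] [611, 94, 9, 54, 256]
old [636.3 125.4] [631, 95, 9, 55, 330]
old [624.2 136.4] [618, 123, 14, 27, 302]
```

servo_tool(
  steps=[
    [[0, -0.03, 0], [0.012, 0, -0.018], 0.1],
    [[0, -0.06, 0], [0.025, 0, -0.037], 0.1],
    [[0, -0.06, 0], [0.025, 0, -0.037], 0.1],
  ],
)

```text
time_s: 20.58
tool_pos: [568.5, -290.5, 256.1]
ee_rot: [3.138, 0.307, 1.569]
ft_force: [0.4, 0.9, -1.5]
gripper_width: 16.3
finger_force: 97.9
```

Run:
```python
from h import *
trough('t2')
a=np.load('pics/w6.npy');b=np.load('pics/t1.npy');c=np.load('pics/t2.npy')
save(np.hstack([x[:230,190:450] for x in (a,b,c)]),'t2.png')
```

```text
20.5833 [ 568. -290.  256.] [3.138 0.307 1.569]
[287.2  23.9] [261, 0, 51, 47, 1327]
[355.   22.9] [331, 0, 51, 46, 1313]
```

View pics/t2.png

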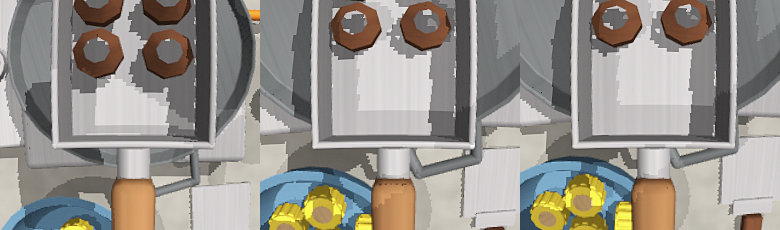

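servo_tool(
  steps=[
    [[0, -0.03, 0], [-0.01, 0, -0.01], 0.1],
    [[0, -0.05, 0], [-0.03, 0, -0.01], 0.1],
    [[0, -0.05, 0], [-0.05, 0, 0.0], 0.1],
    [[0, -0.05, 0], [-0.07, 0, 0.0], 0.1],
  ],
)

```text
time_s: 20.97
tool_pos: [567.4, -304.5, 258.2]
ee_rot: [-3.141, 0.345, 1.57]
ft_force: [-0.1, 0.4, -2.4]
gripper_width: 16.2
finger_force: 97.9
```

```bash
cat >> h.py <<'E'
def tawanuts(z=90):
    for n in ('side','scene'):
        im=env.grab_frame(n);np.save(f'pics/last_{n}.npy',im);m=nutmask(im)
        for q in blobs(m,8):
            X=plane(n,q[0],z)[0]
            if np.hypot(X[0]-568,X[1]+168)<150: print(n,q[0],q[1][2:],X.round(0))
E
python3 - <<'E'
from h import *
trough('t3');tawanuts()
E
```

```text
20.9667 [ 567. -305.  258.] [-3.141  0.345  1.57 ]
[287.6  19.7] [262, 0, 50, 39, 1113]
[354.9  18. ] [331, 0, 51, 36, 1067]
side [381.8 229.3] [16, 13, 86] [ 603. -146.   90.]
side [367.6 230.7] [9, 6, 28] [ 569. -136.   90.]
side [376.2 236.9] [6, 7, 23] [ 579. -161.   90.]
side [382.2 242.9] [6, 7, 23] [ 584. -182.   90.]
scene [295.1 153.7] [10, 12, 38] [ 535. -249.   90.]
scene [283.9 154.1] [6, 5, 15] [ 568. -263.   90.]
scene [287.2 161.4] [6, 5, 20] [ 571. -228.   90.]
scene [300.3 165.7] [6, 7, 23] [ 541. -193.   90.]
scene [290.8 169.3] [7, 6, 21] [ 575. -191.   90.]
```

servo_tool(
  steps=[
    [[0, -0.03, 0], [0.01, 0, -0.015], 0.1],
    [[0, -0.05, 0], [0.02, 0, -0.03], 0.1],
    [[0, -0.05, 0], [0.02, 0, -0.03], 0.1],
  ],
)

```text
time_s: 21.37
tool_pos: [568.3, -296.1, 262.7]
ee_rot: [3.141, 0.384, 1.572]
ft_force: [0.9, 0.4, -2.5]
gripper_width: 16.7
finger_force: 98.0
```

Run:
```python
from h import *
trough('t4');tawanuts()
```

```text
21.3667 [ 568. -296.  263.] [3.141 0.384 1.572]
[288.4  12.8] [263, 0, 50, 28, 906]
[356.2  11. ] [332, 0, 51, 25, 841]
side [374.9 229.4] [12, 11, 74] [ 587. -140.   90.]
side [363.6 228.3] [6, 4, 15] [ 564. -126.   90.]
side [379.5 238.4] [6, 7, 23] [ 584. -168.   90.]
side [418.3 263.8] [4, 9, 18] [ 629. -264.   90.]
side [427.2 271.3] [6, 11, 16] [ 637. -288.   90.]
scene [297.1 158.5] [10, 13, 37] [ 538. -227.   90.]
scene [285.6 158.7] [6, 5, 12] [ 571. -241.   90.]
scene [288.9 166.5] [6, 5, 15] [ 575. -205.   90.]
scene [303.4 176.8] [6, 6, 28] [ 552. -144.   90.]
scene [294.2 179.3] [6, 6, 29] [ 582. -147.   90.]
```

servo_tool(
  steps=[
    [[0, -0.02, 0], [-0.02, 0, -0.01], 0.1],
    [[0, -0.04, 0], [-0.06, 0, -0.01], 0.1],
    [[0, -0.05, 0], [-0.1, 0, 0], 0.1],
    [[0, -0.05, 0], [-0.12, 0, 0.01], 0.1],
  ],
)

```text
time_s: 21.85
tool_pos: [567.6, -322.3, 270.5]
ee_rot: [3.141, 0.426, 1.569]
ft_force: [-0.0, -0.2, -2.6]
gripper_width: 16.2
finger_force: 98.0
```

Run:
```python
from h import *
trough('t5');tawanuts()
a=np.load('pics/last_scene.npy')[110:220,230:350];b=np.load('pics/last_side.npy')[185:305,300:445];c=np.load('pics/t5.npy')[:180,190:450]
f=lambda x:cv2.resize(x,(390,290),interpolation=cv2.INTER_CUBIC)
save(np.vstack([np.hstack([f(a),f(b)]),np.hstack([f(c),f(c)*0])]),'t5.png')
```

```text
21.85 [ 568. -322.  271.] [3.141 0.426 1.569]
side [369.9 223.1] [9, 7, 53] [ 585. -117.   90.]
side [360.1 230.6] [13, 15, 92] [ 553. -129.   90.]
side [376.6 235.3] [14, 11, 76] [ 583. -157.   90.]
side [367.4 249. ] [5, 6, 12] [ 544. -185.   90.]
side [429.6 261.8] [6, 5, 8] [ 655. -269.   90.]
side [426.8 271.7] [4, 14, 18] [ 635. -288.   90.]
scene [293.3 169.4] [13, 9, 59] [ 568. -187.   90.]
scene [304.4 178.8] [9, 11, 52] [ 553. -135.   90.]
scene [293.2 178.4] [7, 6, 29] [ 583. -152.   90.]
scene [295.  185.4] [4, 7, 9] [ 590. -123.   90.]
```

View pics/t5.png

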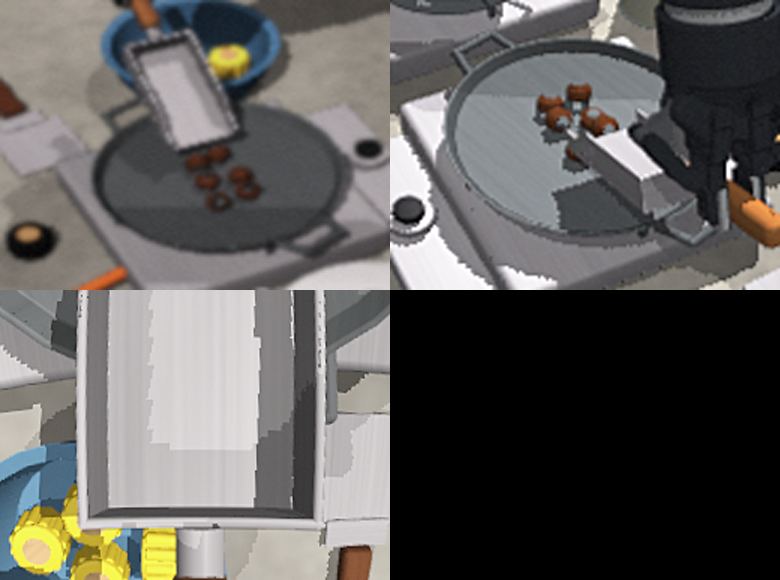

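All six nuts are on the tawa in a cluster around (570,-150), and the trough is empty. I level the scoop and take it back to its old place.

servo_tool(
  steps=[
    [[0, 0, 0], [-0.06, 0, -0.13], 0.1],
    [[0, 0.12, 0], [-0.124, 0, -0.273], 0.1],
    [[0, 0.26, 0], [-0.124, 0, -0.273], 0.1],
    [[0, 0.4, 0], [-0.124, 0, -0.273], 0.1],
    [[0, 0.542, 0], [-0.124, 0, -0.273], 0.1],
    [[0, 0.542, 0], [-0.124, 0, -0.273], 0.1],
  ],
)

```text
time_s: 22.5
tool_pos: [566.1, -325.6, 329.8]
ee_rot: [-3.141, -0.002, 1.564]
ft_force: [-1.4, -2.0, -2.8]
gripper_width: 16.7
finger_force: 98.1
```

servo_tool(
  steps=[
    [[0, 0, 0], [0.17, -0.02, 0], 0.1],
    [[0, 0, 0], [0.34, -0.05, 0], 0.1],
    [[0, 0, 0], [0.51, -0.07, 0], 0.1],
    [[0, 0, 0], [0.69, -0.09, 0], 0.1],
    [[0, 0, 0], [0.86, -0.115, 0], 0.1],
  ],
)

```text
time_s: 22.92
tool_pos: [544.3, -146.2, 329.5]
ee_rot: [3.141, 0.002, 1.572]
ft_force: [0.9, 1.3, -1.6]
gripper_width: 16.8
finger_force: 98.1
```

servo_tool(
  steps=[
    [[0, 0, 0], [0.19, -0.05, 0], 0.1],
    [[0, 0, 0], [0.38, -0.09, 0], 0.1],
    [[0, 0, 0], [0.57, -0.14, 0], 0.1],
    [[0, 0, 0], [0.76, -0.18, 0], 0.1],
    [[0, 0, 0], [0.95, -0.225, 0], 0.1],
  ],
)

```text
time_s: 23.33
tool_pos: [498.6, 43.4, 330.0]
ee_rot: [3.14, 0.002, 1.572]
ft_force: [0.8, 0.4, -1.0]
gripper_width: 16.4
finger_force: 98.1
```

servo_tool(
  steps=[
    [[0, 0, 0.14], [0.16, -0.04, 0], 0.1],
    [[0, 0, 0.28], [0.32, -0.08, 0], 0.1],
    [[0, 0, 0.42], [0.48, -0.12, 0], 0.1],
    [[0, 0, 0.57], [0.64, -0.16, 0], 0.1],
    [[0, 0, 0.71], [0.8, -0.19, 0], 0.1],
    [[0, 0, 0.858], [0.95, -0.225, 0], 0.1],
  ],
)

```text
time_s: 23.83
tool_pos: [453.4, 233.4, 330.2]
ee_rot: [3.139, -0.001, 0.893]
ft_force: [0.3, 0.4, -1.1]
gripper_width: 16.2
finger_force: 98.0
```

servo_tool(
  steps=[
    [[0, 0, 0.14], [0.1, -0.12, 0], 0.1],
    [[0, 0, 0.28], [0.2, -0.24, 0], 0.1],
    [[0, 0, 0.42], [0.3, -0.36, 0], 0.1],
    [[0, 0, 0.57], [0.4, -0.48, 0], 0.1],
    [[0, 0, 0.71], [0.5, -0.6, 0], 0.1],
    [[0, 0, 0.858], [0.576, -0.697, 0], 0.1],
    [[0, 0, 0.858], [0.576, -0.697, 0], 0.1],
    [[0, 0, 0.858], [0.576, -0.697, 0], 0.1],
  ],
)

```text
time_s: 24.5
tool_pos: [415.7, 410.2, 330.1]
ee_rot: [3.142, -0.001, 0.229]
ft_force: [1.6, -0.9, -1.4]
gripper_width: 16.1
finger_force: 98.1
```

Run:
```python
from h import *
s=env.read_state();print(s['tool_pos'].round(1),s['ee_rot'].round(3),s['joints'].round(2))
tawanuts(89)
```

```text
[415.7 410.2 330.1] [ 3.142e+00 -1.000e-03  2.290e-01] [-0.45  0.2  -0.43  1.57  0.08  1.39 -2.23]
side [421.5 216.6] [14, 6, 14] [ 713. -146.   89.]
side [372.8 231. ] [14, 17, 97] [ 581. -141.   89.]
side [358.8 230.2] [9, 8, 45] [ 551. -126.   89.]
side [367.3 242.5] [14, 17, 115] [ 553. -167.   89.]
side [383.8 249.5] [9, 9, 48] [ 579. -200.   89.]
scene [288.2 168.8] [7, 5, 24] [ 581. -197.   89.]
scene [299.4 171.5] [10, 9, 48] [ 554. -171.   89.]
scene [294.8 181.7] [11, 12, 57] [ 584. -138.   89.]
scene [305.6 181.9] [6, 5, 23] [ 555. -123.   89.]
```

servo_tool(
  steps=[
    [[0, 0, 0], [0, 0, 0.2], 0.1],
    [[0, 0, 0], [0, 0, 0.4], 0.1],
    [[0, 0, 0], [0, 0, 0.6], 0.1],
    [[0, 0, 0], [0, 0, 0.8], 0.1],
    [[0, 0, 0], [0, 0, 1.0], 0.1],
    [[0, 0, 0], [0, 0, 1.0], 0.1],
  ],
)

```text
time_s: 25.1
tool_pos: [415.0, 402.6, 122.5]
ee_rot: [3.134, 0.012, 0.221]
ft_force: [-1.5, -1.5, -3.4]
gripper_width: 16.3
finger_force: 98.1
```

servo_tool(
  steps=[
    [[0, 0, 0], [0, 0, 0.08], 0.1],
    [[0, 0, 0], [0, 0, 0.14], 0.1],
    [[0, 0, 0], [0, 0, 0.18], 0.1],
    [[0, 0, 0], [0, 0, 0.195], 0.1],
    [[0, 0, 0], [0, 0, 0.205], 0.1],
    [[0, 0, 0], [0, 0, 0.205], 0.1],
    [[0, 0, 0], [0, 0, 0.205], 0.1],
  ],
)

```text
time_s: 25.68
tool_pos: [418.3, 408.9, 90.7]
ee_rot: [-3.14, -0.002, 0.223]
ft_force: [0.1, -0.1, -0.7]
gripper_width: 16.5
finger_force: 98.2
```

servo_tool(
  steps=[
    [[0, 0, 0], [0, 0, 0.008], 0.1],
    [[0, 0, 0], [0, 0, 0.012], 0.1],
    [[0, 0, 0], [0, 0, 0.012], 0.1],
    [[0, 0, 0], [0, 0, 0.012], 0.5],
    [[0, 0, 0], [0, 0, 0.012], 0.5],
    [[0, 0, 0], [0, 0, 0.012], 0.5],
    [[0, 0, 0], [0, 0, 0.012], 0.5],
  ],
)

```text
time_s: 26.27
tool_pos: [417.9, 408.6, 87.4]
ee_rot: [-3.14, -0.001, 0.223]
ft_force: [0.6, 0.2, 0.2]
gripper_width: 42.7
finger_force: 0.0
```

servo_tool(
  steps=[
    [[0, 0, 0], [0, 0, -0.1], 0.5],
    [[0, 0, 0], [0, 0, -0.3], 0.5],
    [[0, 0, 0], [0, 0, -0.5], 0.5],
    [[0, 0, 0], [0, 0, -0.7], 0.5],
    [[0, 0, 0], [0, 0, -0.9], 0.5],
    [[0, 0, 0], [0, 0, -1], 0.5],
  ],
)

```text
time_s: 26.77
tool_pos: [418.7, 409.6, 293.1]
ee_rot: [-3.137, -0.007, 0.223]
ft_force: [1.1, 1.3, 1.2]
gripper_width: 42.5
finger_force: 0.0
```

Run:
```python
from h import *
s=env.read_state();print(s['tool_pos'].round(1),s['ee_rot'].round(3))
c=env.calibration('wrist');im=env.grab_frame('wrist');np.save('pics/w7.npy',im)
h=hsv(im);H,S,V=h[...,0],h[...,1],h[...,2]
m=(H>5)&(H<18)&(S>110)&(V>60);m[:,:230]=0;m[:,360:]=0
for q in blobs(m,100):print(q[0],q[1],plane('wrist',q[0],45,c)[0].round(0))
im=env.grab_frame('side');h=hsv(im);H,S,V=h[...,0],h[...,1],h[...,2]
m=(H>3)&(H<16)&(S>110)&(V>40)&(V<190);m[160:]=0;m[:,:225]=0;m[:,:]&=(np.arange(640)<310)
for q in blobs(m,50):print('side',q[0],q[1])
```

```text
[418.7 409.6 293.1] [-3.137 -0.007  0.223]
[323.8 180.3] [316, 137, 17, 89, 1446] [420. 410.  45.]
side [250.  137.7] [236, 130, 28, 15, 122]
```

The side-view handle blob is identical to its starting position, so the scoop is flat again. I go to the tawa to sort the nuts.

servo_tool(
  steps=[
    [[0, 0, -0.14], [0, 0.16, -0.1], 0.6],
    [[0, 0, -0.28], [0, 0.32, -0.1], 0.6],
    [[0, 0, -0.42], [0, 0.48, -0.1], 0.6],
    [[0, 0, -0.57], [0, 0.64, -0.1], 0.6],
    [[0, 0, -0.71], [-0.01, 0.8, -0.1], 0.6],
    [[0, 0, -0.858], [-0.02, 0.913, -0.1], 0.6],
  ],
)

```text
time_s: 27.37
tool_pos: [454.7, 225.7, 305.8]
ee_rot: [-3.141, 0.001, 0.899]
ft_force: [-0.0, 0.0, -1.1]
gripper_width: 51.6
finger_force: 0.0
```

servo_tool(
  steps=[
    [[0, 0, -0.14], [-0.1, 0.13, 0], 0.6],
    [[0, 0, -0.28], [-0.2, 0.26, 0], 0.6],
    [[0, 0, -0.42], [-0.3, 0.39, 0], 0.6],
    [[0, 0, -0.57], [-0.4, 0.52, 0], 0.6],
    [[0, 0, -0.71], [-0.5, 0.65, 0], 0.6],
    [[0, 0, -0.858], [-0.6, 0.77, 0], 0.6],
  ],
)

```text
time_s: 27.87
tool_pos: [499.5, 37.4, 305.6]
ee_rot: [-3.14, -0.001, 1.576]
ft_force: [0.8, -0.2, 0.2]
gripper_width: 51.3
finger_force: 0.0
```

servo_tool(
  steps=[
    [[0, 0, 0], [-0.17, 0.06, 0], 0.6],
    [[0, 0, 0], [-0.35, 0.12, 0], 0.6],
    [[0, 0, 0], [-0.53, 0.18, 0], 0.6],
    [[0, 0, 0], [-0.71, 0.25, 0], 0.6],
    [[0, 0, 0], [-0.88, 0.325, 0], 0.6],
    [[0, 0, 0], [-0.95, 0.325, 0.15], 0.6],
    [[0, 0, 0], [-0.95, 0.325, 0.3], 0.6],
    [[0, 0, 0], [-0.95, 0.325, 0.4], 0.6],
    [[0, 0, 0], [-0.95, 0.325, 0.4], 0.6],
    [[0, 0, 0], [-0.95, 0.325, 0.4], 0.6],
  ],
)

```text
time_s: 28.7
tool_pos: [563.6, -150.2, 224.7]
ee_rot: [-3.138, -0.002, 1.571]
ft_force: [0.2, 1.4, 0.1]
gripper_width: 51.0
finger_force: 0.0
```

```bash
cat >> h.py <<'E'
def wn(tag):
    "nuts in wrist view on tawa, per blob + distance-transform peaks"
    s=env.read_state();print('tcp',s['tool_pos'].round(1),s['ee_rot'].round(3))
    c=env.calibration('wrist');im=env.grab_frame('wrist');np.save(f'pics/{tag}.npy',im);np.save(f'pics/{tag}_c.npy',c,allow_pickle=True)
    h=hsv(im);H,S,V=h[...,0],h[...,1],h[...,2]
    m=((H<16)|(H>174))&(S>70)&(V>20)
    for q in blobs(m,40):
        X=plane('wrist',q[0],89,c)[0]
        if np.hypot(X[0]-568,X[1]+168)<125: print(q[0],q[1],X.round(0))
    return im,c
E
python3 - <<'E'
from h import *
im,c=wn('n1');save(im,'n1.png')
E
```

```text
tcp [ 563.6 -150.2  224.7] [-3.138e+00 -2.000e-03  1.571e+00]
[351.  180.6] [335, 165, 34, 36, 612] [ 583. -122.   89.]
[306.8 182.5] [290, 167, 34, 35, 614] [ 552. -124.   89.]
[346.5 220.5] [331, 206, 33, 33, 656] [ 580. -152.   89.]
[306.6 242.5] [288, 214, 36, 59, 1228] [ 551. -169.   89.]
[342.4 274.2] [329, 263, 29, 29, 496] [ 578. -196.   89.]
```

View pics/n1.png

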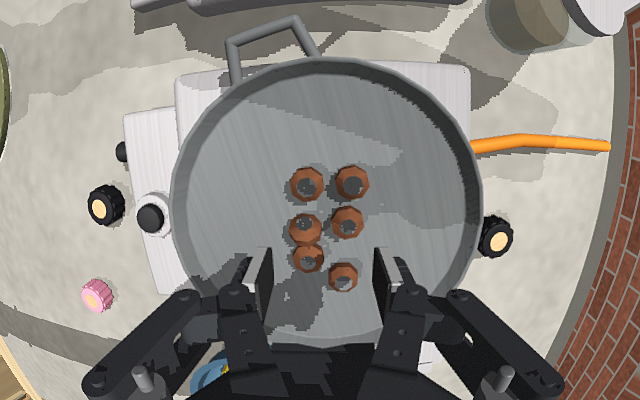

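The nuts are at about (352,182), (306,184), (347,222), (305,228), (308,258) and (343,276), with the pair (305,228)/(308,258) touching. I compute the tawa centre, clear grasp angles and target spots.

```bash
cat > plan.py <<'E'
from h import *
C=np.array([568,-168.])
def clear(n,others,w=17,th=15,hw=12):
    "best closing angle: clearance of both finger rectangles (half opening w, thickness th, half width hw) to other nuts/rim"
    best=[]
    for a in np.arange(-90,90,5):
        e=np.array([np.cos(np.radians(a)),np.sin(np.radians(a))]);f=np.array([-e[1],e[0]]);m=99
        for o in others:
            d=o-n;u,v=abs(d@e),abs(d@f)
            m=min(m,np.hypot(max(w-u,u-w-th,0),max(v-hw,0))-12)
        best.append((round(m,1),a))
    return sorted(best,reverse=True)[:4]
E
python3 - <<'E'
from plan import *
c=np.load('pics/n1_c.npy',allow_pickle=True).item();P=lambda p,z:plane('wrist',p,z,c)[0].round(1)
L_,R_=P((170,200),92),P((484,210),92);print('rim',L_,R_,(L_+R_)/2,P((325,57),92))
print('ear',P((268,22),90),P((312,45),88),P((236,75),88),'btn',P((150,218),58))
pts=np.array([[351,181],[307,183],[346.5,221],[305,228],[308,258],[342.5,274.5]])
N=plane('wrist',pts,90,c)[:,:2];print(N.round(0).tolist())
for i in range(6): print(i+1,clear(N[i],[N[j] for j in range(6) if j!=i]))
E
```

```text
rim [ 448.8 -135.6   92. ] [ 686.  -143.2   92. ] [ 567.4 -139.4   92. ] [564.7 -39.6  92. ]
ear [527.3 -13.6  90. ] [556.2 -30.6  88. ] [505. -49.  88.] btn [ 404.6 -163.3   58. ]
[[582.0, -123.0], [552.0, -124.0], [580.0, -152.0], [551.0, -157.0], [552.0, -181.0], [578.0, -196.0]]
1 [(np.float64(-1.7), np.int64(-45)), (np.float64(-3.4), np.int64(-50)), (np.float64(-3.6), np.int64(-40)), (np.float64(-5.1), np.int64(45))]
2 [(np.float64(-3.8), np.int64(45)), (np.float64(-4.2), np.int64(50)), (np.float64(-4.9), np.int64(-45)), (np.float64(-5.1), np.int64(-40))]
3 [(np.float64(-4.9), np.int64(-45)), (np.float64(-5.1), np.int64(-40)), (np.float64(-5.1), np.int64(-50)), (np.float64(-5.5), np.int64(-35))]
4 [(np.float64(-4.5), np.int64(-30)), (np.float64(-4.9), np.int64(-35)), (np.float64(-6.5), np.int64(-40)), (np.float64(-6.6), np.int64(-25))]
5 [(np.float64(-3.4), np.int64(15)), (np.float64(-3.9), np.int64(40)), (np.float64(-4.2), np.int64(35)), (np.float64(-4.3), np.int64(20))]
6 [(np.float64(5.9), np.int64(45)), (np.float64(5.0), np.int64(40)), (np.float64(3.2), np.int64(50)), (np.float64(3.2), np.int64(35))]
```

servo_tool(
  steps=[
    [[0, 0, -0.14], [-0.1, 0.03, 0], 0.4],
    [[0, 0, -0.29], [-0.23, 0.067, 0], 0.4],
    [[0, 0, -0.43], [-0.23, 0.067, 0], 0.4],
    [[0, 0, -0.57], [-0.23, 0.067, 0], 0.4],
    [[0, 0, -0.72], [-0.23, 0.067, 0.05], 0.4],
    [[0, 0, -0.86], [-0.23, 0.067, 0.1], 0.4],
    [[0, 0, -1], [-0.23, 0.067, 0.17], 0.4],
    [[0, 0, -1], [-0.23, 0.067, 0.17], 0.4],
    [[0, 0, -1], [-0.23, 0.067, 0.17], 0.4],
    [[0, 0, -1], [-0.23, 0.067, 0.17], 0.4],
  ],
  squeeze=25,
)

```text
time_s: 29.58
tool_pos: [578.9, -196.6, 194.4]
ee_rot: [3.139, 0.001, 2.353]
ft_force: [-0.1, -0.1, 0.0]
gripper_width: 34.1
finger_force: 0.0
```

Run:
```python
from h import *
im,c=wn('n2')
```

```text
tcp [ 578.9 -196.6  194.4] [3.139e+00 1.000e-03 2.353e+00]
[376.8 120.3] [358, 101, 41, 41, 855] [ 552. -125.   89.]
[321.5 173.5] [289, 138, 67, 71, 2008] [ 552. -169.   89.]
[412.3 156. ] [394, 138, 41, 40, 827] [ 582. -124.   89.]
[375.2 187. ] [356, 168, 41, 41, 939] [ 580. -153.   89.]
[319.7 233. ] [301, 218, 37, 37, 751] [ 577. -197.   89.]
```

servo_tool(
  steps=[
    [[0, 0, 0], [0, 0, 0.1], 0.4],
    [[0, 0, 0], [0, 0, 0.21], 0.4],
    [[0, 0, 0], [0, 0, 0.21], 0.4],
    [[0, 0, 0], [0, 0, 0.21], 0.1],
    [[0, 0, 0], [0, 0, 0.21], 0.1],
    [[0, 0, 0], [0, 0, 0.21], 0.1],
    [[0, 0, 0], [0, 0, 0.1], 0.1],
    [[0, 0, 0], [0, 0, 0], 0.1],
  ],
)

```text
time_s: 30.3
tool_pos: [577.5, -196.3, 192.9]
ee_rot: [3.141, -0.003, 2.355]
ft_force: [0.5, -0.7, 1.1]
gripper_width: 22.4
finger_force: 24.5
```

servo_tool(
  steps=[
    [[0, 0, 0], [0.01, -0.13, 0], 0.1],
    [[0, 0, 0], [0.025, -0.258, 0], 0.1],
    [[0, 0, 0], [0.025, -0.258, 0.1], 0.1],
    [[0, 0, 0], [0.025, -0.258, 0.2], 0.1],
    [[0, 0, 0], [0.025, -0.258, 0.2], 0.1],
    [[0, 0, 0], [0.025, -0.258, 0.2], 0.1],
    [[0, 0, 0], [0.025, -0.258, 0.2], 0.4],
    [[0, 0, 0], [0.025, -0.258, 0.2], 0.4],
    [[0, 0, 0], [0.025, -0.258, 0.1], 0.4],
    [[0, 0, 0], [0.025, -0.258, 0], 0.4],
  ],
)

```text
time_s: 31.13
tool_pos: [537.1, -228.7, 191.6]
ee_rot: [-3.141, -0.004, 2.356]
ft_force: [0.1, -0.0, -0.1]
gripper_width: 34.1
finger_force: 0.0
```

Run:
```python
from plan import *
im,c=wn('n3')
N=np.array([[582,-123],[552,-124],[580,-152],[551,-157],[552,-181],[538,-229.]])
for i in range(5): print(i+1,clear(N[i],[N[j] for j in range(6) if j!=i],15)[:3])
```

```text
tcp [ 537.1 -228.7  191.6] [-3.141 -0.004  2.356]
[460.5 137.4] [445, 119, 38, 40, 811] [ 551. -126.   89.]
[423.5 175.5] [407, 154, 37, 41, 1003] [ 552. -159.   89.]
[488.6 171.5] [474, 154, 36, 39, 729] [ 581. -124.   89.]
[396.5 200. ] [378, 181, 40, 41, 937] [ 551. -180.   89.]
[455.7 200.1] [439, 183, 37, 39, 839] [ 579. -153.   89.]
[323.7 236.6] [306, 221, 37, 39, 774] [ 537. -228.   89.]
1 [(np.float64(-2.1), np.int64(-45)), (np.float64(-3.8), np.int64(-50)), (np.float64(-4.0), np.int64(-40))]
2 [(np.float64(-2.4), np.int64(-45)), (np.float64(-2.6), np.int64(-50)), (np.float64(-3.5), np.int64(45))]
3 [(np.float64(-2.4), np.int64(-45)), (np.float64(-2.6), np.int64(-40)), (np.float64(-3.3), np.int64(-35))]
4 [(np.float64(-4.9), np.int64(-35)), (np.float64(-5.2), np.int64(-30)), (np.float64(-6.3), np.int64(-40))]
5 [(np.float64(5.0), np.int64(0)), (np.float64(4.8), np.int64(-5)), (np.float64(3.1), np.int64(-10))]
```

servo_tool(
  steps=[
    [[0, 0, 0.14], [0.06, 0.11, 0], 0.37],
    [[0, 0, 0.29], [0.122, 0.221, 0], 0.37],
    [[0, 0, 0.43], [0.122, 0.221, 0], 0.37],
    [[0, 0, 0.57], [0.122, 0.221, 0], 0.37],
    [[0, 0, 0.72], [0.122, 0.221, 0], 0.37],
    [[0, 0, 0.86], [0.122, 0.221, 0], 0.37],
    [[0, 0, 1], [0.122, 0.221, 0], 0.37],
    [[0, 0, 1], [0.122, 0.221, 0], 0.37],
    [[0, 0, 1], [0.122, 0.221, 0], 0.37],
  ],
)

```text
time_s: 31.93
tool_pos: [552.1, -180.6, 192.5]
ee_rot: [3.141, -0.001, 1.574]
ft_force: [-0.7, -0.1, -0.2]
gripper_width: 31.4
finger_force: 0.0
```

servo_tool(
  steps=[
    [[0, 0, 0], [0, 0, 0.1], 0.37],
    [[0, 0, 0], [0, 0, 0.2], 0.37],
    [[0, 0, 0], [0, 0, 0.2], 0.37],
    [[0, 0, 0], [0, 0, 0.2], 0.1],
    [[0, 0, 0], [0, 0, 0.2], 0.1],
    [[0, 0, 0], [0, 0, 0.2], 0.1],
    [[0, 0, 0], [0, 0, 0.1], 0.1],
    [[0, 0, 0], [0, 0, 0], 0.1],
  ],
)

```text
time_s: 32.6
tool_pos: [550.7, -180.5, 191.4]
ee_rot: [-3.138, -0.003, 1.571]
ft_force: [0.8, -0.6, 0.8]
gripper_width: 22.4
finger_force: 24.6
```

servo_tool(
  steps=[
    [[0, 0, 0], [-0.03, 0.2, 0], 0.1],
    [[0, 0, 0], [-0.072, 0.402, 0], 0.1],
    [[0, 0, 0], [-0.072, 0.402, 0.1], 0.1],
    [[0, 0, 0], [-0.072, 0.402, 0.2], 0.1],
    [[0, 0, 0], [-0.072, 0.402, 0.2], 0.1],
    [[0, 0, 0], [-0.072, 0.402, 0.2], 0.1],
    [[0, 0, 0], [-0.072, 0.402, 0.2], 0.4],
    [[0, 0, 0], [-0.072, 0.402, 0.2], 0.4],
    [[0, 0, 0], [-0.072, 0.402, 0.1], 0.4],
    [[0, 0, 0], [-0.072, 0.402, 0], 0.4],
  ],
)

```text
time_s: 33.43
tool_pos: [630.7, -194.9, 190.7]
ee_rot: [-3.137, -0.003, 1.571]
ft_force: [0.7, -0.5, 0.4]
gripper_width: 34.1
finger_force: 0.0
```

Run:
```python
from plan import *
im,c=wn('n4')
N=np.array([[581,-124],[551,-126],[579,-153],[552,-159]])
for i in range(4): print(i+1,clear(N[i],[N[j] for j in range(4) if j!=i],15)[:3])
```

```text
tcp [ 630.7 -194.9  190.7] [-3.137e+00 -3.000e-03  1.571e+00]
[240.4 119.4] [217, 100, 43, 42, 888] [ 584. -123.   89.]
[192.6 124.6] [170, 106, 40, 40, 838] [ 554. -125.   89.]
[238.1 169.6] [217, 150, 41, 42, 981] [ 581. -152.   89.]
[193.5 193.2] [174, 176, 37, 39, 879] [ 551. -166.   89.]
[327.1 236.6] [308, 219, 39, 40, 911] [ 633. -194.   89.]
[192.5 275.8] [175, 264, 34, 26, 538] [ 540. -225.   89.]
1 [(np.float64(-2.1), np.int64(-45)), (np.float64(-3.2), np.int64(-40)), (np.float64(-3.8), np.int64(-50))]
2 [(np.float64(-2.3), np.int64(50)), (np.float64(-3.1), np.int64(-45)), (np.float64(-3.2), np.int64(-40))]
3 [(np.float64(-3.1), np.int64(-45)), (np.float64(-3.2), np.int64(-40)), (np.float64(-3.6), np.int64(-35))]
4 [(np.float64(-1.4), np.int64(-45)), (np.float64(-2.0), np.int64(-40)), (np.float64(-3.6), np.int64(-35))]
```

servo_tool(
  steps=[
    [[0, 0, 0.14], [0.07, -0.2, 0], 0.37],
    [[0, 0, 0.29], [0.147, -0.4, 0], 0.37],
    [[0, 0, 0.43], [0.147, -0.4, 0], 0.37],
    [[0, 0, 0.57], [0.147, -0.4, 0], 0.37],
    [[0, 0, 0.72], [0.147, -0.4, 0], 0.37],
    [[0, 0, 0.86], [0.147, -0.4, 0], 0.37],
    [[0, 0, 1], [0.147, -0.4, 0], 0.37],
    [[0, 0, 1], [0.147, -0.4, 0], 0.37],
    [[0, 0, 1], [0.147, -0.4, 0], 0.37],
  ],
)

```text
time_s: 34.23
tool_pos: [552.0, -165.8, 192.3]
ee_rot: [-3.14, -0.001, 0.788]
ft_force: [0.5, 0.1, -0.4]
gripper_width: 31.6
finger_force: 0.0
```

servo_tool(
  steps=[
    [[0, 0, 0], [0, 0, 0.1], 0.37],
    [[0, 0, 0], [0, 0, 0.195], 0.37],
    [[0, 0, 0], [0, 0, 0.195], 0.37],
    [[0, 0, 0], [0, 0, 0.195], 0.1],
    [[0, 0, 0], [0, 0, 0.195], 0.1],
    [[0, 0, 0], [0, 0, 0.195], 0.1],
    [[0, 0, 0], [0, 0, 0.1], 0.1],
    [[0, 0, 0], [0, 0, 0], 0.1],
  ],
)

```text
time_s: 34.9
tool_pos: [551.1, -165.5, 191.5]
ee_rot: [-3.137, 0.001, 0.786]
ft_force: [0.7, -0.8, 0.3]
gripper_width: 22.3
finger_force: 24.6
```

servo_tool(
  steps=[
    [[0, 0, 0], [-0.03, -0.14, 0], 0.1],
    [[0, 0, 0], [-0.06, -0.276, 0], 0.1],
    [[0, 0, 0], [-0.06, -0.276, 0.1], 0.1],
    [[0, 0, 0], [-0.06, -0.276, 0.195], 0.1],
    [[0, 0, 0], [-0.06, -0.276, 0.195], 0.1],
    [[0, 0, 0], [-0.06, -0.276, 0.195], 0.1],
    [[0, 0, 0], [-0.06, -0.276, 0.195], 0.4],
    [[0, 0, 0], [-0.06, -0.276, 0.195], 0.4],
    [[0, 0, 0], [-0.06, -0.276, 0.1], 0.4],
    [[0, 0, 0], [-0.06, -0.276, 0], 0.4],
  ],
)

```text
time_s: 35.73
tool_pos: [503.8, -135.2, 191.7]
ee_rot: [-3.137, 0.001, 0.785]
ft_force: [-0.3, 0.6, 0.5]
gripper_width: 34.2
finger_force: 0.0
```

Run:
```python
from plan import *
im,c=wn('n5')
tawanuts(89)
```

```text
tcp [ 503.8 -135.2  191.7] [-3.137e+00  1.000e-03  7.850e-01]
[406.1 130.9] [388, 112, 42, 41, 866] [ 583. -123.   89.]
[524.4 162.6] [511, 146, 32, 37, 732] [ 632. -193.   89.]
[370.  168.7] [351, 150, 41, 42, 875] [ 552. -124.   89.]
[434.4 169.8] [416, 151, 40, 41, 944] [ 580. -152.   89.]
[324.5 238.3] [306, 221, 38, 39, 908] [ 503. -136.   89.]
[453.6 282. ] [437, 273, 33, 24, 422] [ 542. -225.   89.]
side [373. 231.] [14, 17, 90] [ 581. -142.   89.]
side [360.1 230.8] [8, 7, 30] [ 553. -129.   89.]
side [342.4 239.7] [10, 9, 54] [ 503. -138.   89.]
side [403.7 241.2] [9, 10, 53] [ 633. -196.   89.]
side [374.5 265.8] [10, 9, 54] [ 538. -231.   89.]
scene [295.8 158.7] [7, 5, 25] [ 541. -228.   89.]
scene [272.3 174.8] [7, 5, 27] [ 635. -194.   89.]
scene [318.5 174. ] [6, 5, 26] [ 505. -136.   89.]
scene [294.7 181.8] [10, 11, 57] [ 584. -138.   89.]
scene [305.4 181.7] [7, 5, 27] [ 555. -124.   89.]
```

servo_tool(
  steps=[
    [[0, 0, -0.14], [0.1, 0.16, 0], 0.37],
    [[0, 0, -0.29], [0.209, 0.329, 0], 0.37],
    [[0, 0, -0.43], [0.209, 0.329, 0], 0.37],
    [[0, 0, -0.57], [0.209, 0.329, 0], 0.37],
    [[0, 0, -0.72], [0.209, 0.329, 0], 0.37],
    [[0, 0, -0.86], [0.209, 0.329, 0], 0.37],
    [[0, 0, -1], [0.209, 0.329, 0], 0.37],
    [[0, 0, -1], [0.209, 0.329, 0], 0.37],
    [[0, 0, -1], [0.209, 0.329, 0], 0.37],
  ],
)

```text
time_s: 36.63
tool_pos: [580.5, -152.3, 191.6]
ee_rot: [-3.14, -0.002, 1.567]
ft_force: [0.5, -0.4, 0.2]
gripper_width: 31.7
finger_force: 0.0
```

servo_tool(
  steps=[
    [[0, 0, 0], [0, 0, 0.1], 0.37],
    [[0, 0, 0], [0, 0, 0.195], 0.37],
    [[0, 0, 0], [0, 0, 0.195], 0.37],
    [[0, 0, 0], [0, 0, 0.195], 0.1],
    [[0, 0, 0], [0, 0, 0.195], 0.1],
    [[0, 0, 0], [0, 0, 0.195], 0.1],
    [[0, 0, 0], [0, 0, 0.1], 0.1],
    [[0, 0, 0], [0, 0, 0], 0.1],
  ],
)

```text
time_s: 37.3
tool_pos: [579.7, -152.0, 191.3]
ee_rot: [-3.137, -0.002, 1.57]
ft_force: [-0.9, -0.6, 0.2]
gripper_width: 22.5
finger_force: 24.5
```

servo_tool(
  steps=[
    [[0, 0, 0], [-0.13, -0.04, 0], 0.1],
    [[0, 0, 0], [-0.13, -0.04, 0], 0.1],
    [[0, 0, 0], [-0.13, -0.04, 0.1], 0.1],
    [[0, 0, 0], [-0.13, -0.04, 0.195], 0.1],
    [[0, 0, 0], [-0.13, -0.04, 0.195], 0.1],
    [[0, 0, 0], [-0.13, -0.04, 0.195], 0.1],
    [[0, 0, 0], [-0.13, -0.04, 0.195], 0.4],
    [[0, 0, 0], [-0.13, -0.04, 0.195], 0.4],
    [[0, 0, 0], [-0.13, -0.04, 0.1], 0.4],
    [[0, 0, 0], [-0.13, -0.04, 0], 0.4],
  ],
)

```text
time_s: 38.13
tool_pos: [571.7, -177.9, 191.2]
ee_rot: [-3.137, -0.003, 1.57]
ft_force: [0.1, -1.4, -0.1]
gripper_width: 34.1
finger_force: 0.0
```

Run:
```python
from plan import *
im,c=wn('n6')
```

```text
tcp [ 571.7 -177.9  191.2] [-3.137e+00 -3.000e-03  1.570e+00]
[343.1 147.5] [322, 128, 43, 42, 882] [ 583. -123.   89.]
[289.2 149.7] [268, 130, 42, 43, 882] [ 553. -124.   89.]
[208.9 172.1] [189, 154, 38, 40, 942] [ 504. -137.   89.]
[324.3 237.8] [305, 220, 39, 40, 901] [ 572. -178.   89.]
[416.6 258.7] [400, 242, 36, 38, 789] [ 632. -194.   89.]
[288.  307.3] [284, 295, 8, 24, 122] [ 547. -231.   89.]
```

servo_tool(
  steps=[
    [[0, 0, 0.14], [0.14, -0.05, 0], 0.37],
    [[0, 0, 0.29], [0.27, -0.1, 0], 0.37],
    [[0, 0, 0.43], [0.27, -0.1, 0], 0.37],
    [[0, 0, 0.57], [0.27, -0.1, 0], 0.37],
    [[0, 0, 0.72], [0.27, -0.1, 0], 0.37],
    [[0, 0, 0.86], [0.27, -0.1, 0], 0.37],
    [[0, 0, 1], [0.27, -0.1, 0], 0.37],
  ],
)

```text
time_s: 38.77
tool_pos: [552.8, -124.2, 192.5]
ee_rot: [-3.141, -0.001, 0.78]
ft_force: [-0.5, -0.6, -0.1]
gripper_width: 31.8
finger_force: 0.0
```

servo_tool(
  steps=[
    [[0, 0, 0.15], [0, 0, 0], 0.37],
    [[0, 0, 0.3], [0, 0, 0], 0.37],
    [[0, 0, 0.44], [0, 0, 0], 0.37],
    [[0, 0, 0.44], [0, 0, 0], 0.37],
    [[0, 0, 0.44], [0, 0, 0], 0.37],
  ],
)

```text
time_s: 39.18
tool_pos: [552.9, -124.2, 192.5]
ee_rot: [-3.14, -0.001, 0.443]
ft_force: [-0.1, -0.3, 0.1]
gripper_width: 31.9
finger_force: 0.0
```

servo_tool(
  steps=[
    [[0, 0, 0], [0, 0, 0.1], 0.37],
    [[0, 0, 0], [0, 0, 0.195], 0.37],
    [[0, 0, 0], [0, 0, 0.195], 0.37],
    [[0, 0, 0], [0, 0, 0.195], 0.1],
    [[0, 0, 0], [0, 0, 0.195], 0.1],
    [[0, 0, 0], [0, 0, 0.195], 0.1],
    [[0, 0, 0], [0, 0, 0.1], 0.1],
    [[0, 0, 0], [0, 0, 0], 0.1],
  ],
)

```text
time_s: 39.85
tool_pos: [551.8, -124.1, 191.7]
ee_rot: [-3.138, 0.002, 0.44]
ft_force: [0.0, 0.3, 0.4]
gripper_width: 22.9
finger_force: 24.6
```

servo_tool(
  steps=[
    [[0, 0, 0], [-0.012, -0.138, 0], 0.1],
    [[0, 0, 0], [-0.012, -0.138, 0], 0.1],
    [[0, 0, 0], [-0.012, -0.138, 0.1], 0.1],
    [[0, 0, 0], [-0.012, -0.138, 0.195], 0.1],
    [[0, 0, 0], [-0.012, -0.138, 0.195], 0.1],
    [[0, 0, 0], [-0.012, -0.138, 0.195], 0.1],
    [[0, 0, 0], [-0.012, -0.138, 0.195], 0.35],
    [[0, 0, 0], [-0.012, -0.138, 0.195], 0.35],
    [[0, 0, 0], [-0.012, -0.138, 0.1], 0.35],
    [[0, 0, 0], [-0.012, -0.138, 0], 0.35],
  ],
)

```text
time_s: 40.68
tool_pos: [537.8, -100.2, 191.7]
ee_rot: [-3.138, 0.003, 0.44]
ft_force: [0.4, -0.3, 0.1]
gripper_width: 30.0
finger_force: 0.0
```

Run:
```python
from plan import *
im,c=wn('n7');tawanuts(89)
c=np.load('pics/n1_c.npy',allow_pickle=True).item();P=lambda p,z:plane('wrist',p,z,c)[0].round(1)
for p in [(228,40),(297,17),(232,85),(320,55)]: print(P(p,88))
```

```text
tcp [ 537.8 -100.2  191.7] [-3.138e+00  3.000e-03  4.400e-01]
[515.3 166.7] [501, 149, 34, 38, 744] [ 633. -193.   89.]
[390.9 185.8] [372, 167, 42, 42, 852] [ 584. -122.   89.]
[323.7 233.5] [304, 216, 40, 40, 820] [540. -99.  89.]
[454.5 236. ] [438, 220, 37, 37, 774] [ 573. -178.   89.]
[343.6 298. ] [334, 283, 23, 34, 428] [ 502. -132.   89.]
[478.5 296. ] [465, 284, 30, 31, 511] [ 540. -226.   89.]
side [349.4 224.8] [9, 8, 40] [ 538. -102.   89.]
side [370.  226.1] [9, 8, 41] [ 582. -125.   89.]
side [342.4 239.8] [10, 9, 56] [ 503. -138.   89.]
side [403.8 241.2] [9, 10, 52] [ 633. -196.   89.]
side [377.5 244. ] [10, 10, 52] [ 573. -180.   89.]
side [374.6 265.9] [10, 9, 55] [ 538. -231.   89.]
scene [294.6 158.8] [4, 5, 16] [ 545. -230.   89.]
scene [292.6 172.1] [6, 5, 25] [ 574. -178.   89.]
scene [272.2 174.9] [7, 5, 27] [ 636. -194.   89.]
scene [296.4 185.2] [6, 5, 25] [ 585. -122.   89.]
scene [313.  185.7] [7, 5, 28] [541. -99.  89.]
[499.2 -23.6  88. ]
[546.3 -10.4  88. ]
[502.1 -55.7  88. ]
[561.4 -37.6  88. ]
```

The nuts are well spread, at least 50 mm apart, with one or more in every quarter. Next is the right-hand starter.

servo_tool(
  steps=[
    [[0, 0, 0], [0, 0, -0.1], 0.2],
    [[0, 0, 0], [-0.15, 0, -0.1], 0],
    [[0, 0, 0], [-0.3, 0, -0.1], 0],
    [[0, 0, 0], [-0.45, 0.01, -0.1], 0],
    [[0, 0, 0], [-0.6, 0.02, -0.1], 0],
    [[0, 0, 0], [-0.717, 0.02, -0.1], 0],
    [[0, 0, 0], [-0.717, 0.02, -0.1], 0],
    [[0, 0, 0], [-0.717, 0.02, -0.1], 0],
  ],
)

```text
time_s: 41.5
tool_pos: [409.8, -165.4, 212.0]
ee_rot: [-3.139, -0.001, 0.437]
ft_force: [0.4, 0.9, 0.1]
gripper_width: -0.1
finger_force: 0.0
```

Run:
```python
from h import *
s=env.read_state();print(s['tool_pos'].round(1),s['ee_rot'].round(3),s['gripper_width'])
c=env.calibration('wrist');im=env.grab_frame('wrist')
g=cv2.cvtColor(im,cv2.COLOR_RGB2GRAY)
# crop around expected button
o=c['xyz'];Rm=R.from_euler('xyz',c['attitude'])
v=Rm.inv().apply(np.array([403,-165,58])-o);th=np.arctan2(np.hypot(v[0],v[1]),v[2]);K=c['mtx'];u=K[:2,2]+K[0,0]*th*v[:2]/np.hypot(v[0],v[1]);print('expected px',u.round(0))
x,y=u.astype(int);cr=im[max(0,y-110):y+110,max(0,x-110):x+110]
save(cv2.resize(cr,None,fx=2,fy=2),'b.png');print(cr.shape)
cs=env.calibration('side');sd=env.grab_frame('side');gs=cv2.cvtColor(sd,cv2.COLOR_RGB2GRAY)[255:290,290:325]
for q in blobs(gs<60,20):print('side',q[0]+[290,255],q[1],plane('side',q[0]+[290,255],56)[0].round(0))
w1=np.load('pics/n1.npy');c1=np.load('pics/n1_c.npy',allow_pickle=True).item();gw=cv2.cvtColor(w1,cv2.COLOR_RGB2GRAY)[190:250,125:180]
for q in blobs(gw<60,60):
    p=q[0]+[125,190];print('wrist',p,q[1],plane('wrist',p,56,c1)[0].round(0));a,b=ray('wrist',p,c1);d,e=ray('side',(306,271));print(tri(a,b[0],d,e[0]))
```

```text
[ 409.8 -165.4  212. ] [-3.139e+00 -1.000e-03  4.370e-01] -0.1169943371340292
expected px [319. 217.]
(220, 220, 3)
side [305.9 273.1] [11, 12, 12, 11, 48] [ 398. -170.   56.]
wrist [152.6 216.8] [12, 14, 27, 29, 228] [ 406. -163.   56.]
(array([ 402.32084803, -163.60847229,   51.72771364]), np.float64(2.965524420469536))
```

View pics/b.png

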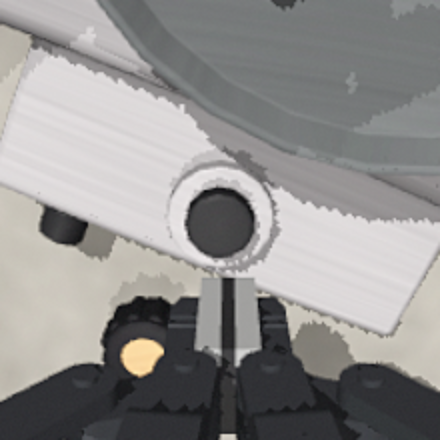

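The button sits at (220,222) in the crop, which matches (403,-165). I press it.

servo_tool(
  steps=[
    [[0, 0, 0], [-0.03, -0.014, 0.15], 0],
    [[0, 0, 0], [-0.03, -0.014, 0.3], 0],
    [[0, 0, 0], [-0.03, -0.014, 0.37], 0],
    [[0, 0, 0], [-0.03, -0.014, 0.4], 0],
    [[0, 0, 0], [-0.03, -0.014, 0.42], 0],
    [[0, 0, 0], [-0.03, -0.014, 0.435], 0],
    [[0, 0, 0], [-0.03, -0.014, 0.435], 0],
    [[0, 0, 0], [-0.03, -0.014, 0.435], 0],
  ],
)

```text
time_s: 42.27
tool_pos: [405.2, -164.7, 126.4]
ee_rot: [-3.141, -0.002, 0.44]
ft_force: [-2.0, 2.0, 3.9]
gripper_width: 0.3
finger_force: 1.9
```

servo_tool(
  steps=[
    [[0, 0, 0], [0, 0, 0.015], 0],
    [[0, 0, 0], [0, 0, 0.025], 0],
    [[0, 0, 0], [0, 0, 0.025], 0],
    [[0, 0, 0], [0, 0, 0.025], 0],
  ],
)

```text
time_s: 42.6
tool_pos: [405.8, -165.2, 124.3]
ee_rot: [-3.141, -0.003, 0.439]
ft_force: [-9.8, 4.9, 28.7]
gripper_width: -0.0
finger_force: 13.8
```

It bottomed out at 28.7 N. I lift clear and check everything.

servo_tool(
  steps=[
    [[0, 0, 0], [0, 0, -0.1], 0],
    [[0, 0, 0], [0, 0, -0.3], 0],
    [[0, 0, 0], [0, 0, -0.5], 0],
    [[0, 0, 0], [0, 0, -0.7], 0],
    [[0, 0, 0], [0, 0, -0.9], 0],
    [[0, 0, 0], [0, 0, -0.9], 0],
    [[0, 0, 0], [0, 0, -0.9], 0],
  ],
)

```text
time_s: 43.18
tool_pos: [406.1, -166.0, 303.8]
ee_rot: [3.137, -0.007, 0.439]
ft_force: [-0.6, -0.1, -1.2]
gripper_width: 0.0
finger_force: 0.0
```

Run:
```python
from plan import *
s=env.read_state();print(s['time_s'],s['tool_pos'].round(1),s['ft_force'].round(1))
wn('n8');tawanuts(89)
im=np.load('pics/last_side.npy');h=hsv(im);H,S,V=h[...,0],h[...,1],h[...,2]
for q in blobs((H>20)&(H<35)&(S>150)&(V>90),30): print('corn',q[0],q[1],plane('side',q[0],20)[0].round(0))
m=(H>3)&(H<16)&(S>110)&(V>40)&(V<190);m[160:]=0;m[:,:225]=0;m[:,310:]=0
for q in blobs(m,50):print('handle',q[0],q[1])
```

```text
43.1833 [ 406.1 -166.   303.8] [-0.6 -0.1 -1.2]
tcp [ 406.1 -166.   303.8] [ 3.137 -0.007  0.439]
[361.6   8.5] [350, 0, 25, 17, 248] [ 579. -125.   89.]
[448.4   4.9] [437, 0, 24, 12, 199] [ 628. -197.   89.]
[318.   34.6] [305, 21, 27, 26, 331] [ 537. -100.   89.]
[410.3  40.9] [399, 28, 25, 26, 361] [ 572. -179.   89.]
[338.4  84.1] [326, 72, 26, 25, 379] [ 503. -137.   89.]
[439.9  96.5] [430, 85, 24, 24, 316] [ 538. -228.   89.]
side [349.6 224.8] [8, 8, 37] [ 538. -103.   89.]
side [370.2 226. ] [9, 8, 37] [ 582. -125.   89.]
side [342.6 239.7] [10, 9, 52] [ 503. -138.   89.]
side [403.7 241.2] [9, 10, 54] [ 633. -196.   89.]
side [377.5 244. ] [10, 10, 52] [ 573. -180.   89.]
side [374.6 265.8] [10, 9, 54] [ 538. -231.   89.]
scene [295.8 158.8] [7, 5, 24] [ 542. -228.   89.]
scene [292.5 172. ] [6, 5, 24] [ 574. -179.   89.]
scene [272.3 174.8] [7, 5, 27] [ 635. -194.   89.]
scene [318.4 173.9] [7, 5, 28] [ 505. -137.   89.]
scene [296.4 185. ] [7, 5, 27] [ 585. -123.   89.]
scene [312.9 185.6] [7, 5, 27] [541. -99.  89.]
corn [379.8 360.4] [362, 337, 37, 46, 727] [ 470. -397.   20.]
corn [416.9 353.2] [406, 341, 22, 26, 384] [ 546. -412.   20.]
corn [399.3 375.2] [388, 362, 24, 27, 391] [ 491. -436.   20.]
handle [249.9 137.8] [236, 130, 28, 15, 120]
```

```bash
python3 -c "
from workcell import env
print(env.hand_in())"
```

```text
the job is handed in; nothing more can be done
None
```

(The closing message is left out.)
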